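# Clear the specimen trimming station

### The job

Clean out the trimming station: turn the swing tab fully aside, lift the cover plate out of the waste chute and lay it flat, handle up, in the middle of the black rubber mat; then set the extraction valve half open (45 degrees, lever over the middle mark) and, with the valve so, sweep all the amber off-cuts along the bed into the chute with the brush, never pushing them with the gripper itself. Then close up: put the cover back flush in its frame, turn the tab back straight over its edge, shut the valve fully and stand the brush on the middle of its white pad. Do not disturb the bottle, beaker and slide box.

Things in the scene. Friction and masses are not known exactly. Their poses are not given: they have to be found in the camera images.
- station: Grey specimen trimming station, fixed, placed anew each time. Origin on the bench under its middle, z up. Bed: flat steel, 110 mm above the bench, y -165 to +25 mm, 150 mm wide inside (x -75 to +75) between two side rims 10 mm thick that stand 20 mm above the bed. Chute at y +25 to +135, end flange (110 mm high) with the tab at y +135 to +170. The valve stands beyond the +x rim.
- chute (a point): Middle of the waste chute's mouth, at bed height (110 mm up), station x 0, y +80 mm. The chute is an open shaft down to a floor 6 mm above the bench, 134 mm (x) by about 102 mm (y) inside; the cover lies in its mouth on 8 to 9 mm wide ledges (102 mm up, both sides and the end by the tab), flush with the bed. The side rims run on along the chute.
- bed_end (a point): Middle of the bed's open end (station x 0, y -165 mm, 110 mm up), away from the chute: no rim there, free space beyond, so the brush can come in from behind the off-cuts.
- tab (a joint): Angle of the swing tab about its vertical pivot. 0: it points in the station's -y, across the cover's edge, holding it down. Turns either way to 1.9 rad (positive anticlockwise from above, tip towards station +x) and stays where left (light friction). Clear of the cover beyond 1.25 rad. Steel bar 14 mm wide, reaching 50 mm from the pivot, 113 to 119 mm above the bench.
- tab_stub (a point): Point on the axis of the tab's upright round stub (14 mm diameter, 119 to 151 mm above the bench), 135 mm up; 38 mm from the pivot axis.
- tab_pivot (a point): The pivot of the tab, on the station at x 0, y +155 mm, 113 mm up; fixed to the station.
- cover: Aluminium cover plate of the chute, 144 (x) by 104 (y) by 8 mm, 0.2 to 0.33 kg, loose, 3 mm play in its frame. Origin at the centre of its underside, z up. On top a black bridge handle: a bar 74 mm long along x, 12 mm wide (y), centred over the plate, its middle 39 mm and its top 45 mm above the underside, with open space under it between two end legs.
- mat: Black rubber mat, 170 (x) by 190 (y) by 4 mm, fixed on the bench to the left or the right of the station. Origin at the centre of its underside.
- valve (a joint): Angle of the extraction valve's lever. 0 = closed, pointing in the station's -y; opens anticlockwise seen from above (towards station +x) to 1.571 = fully open; stays where left (friction 0.08 N m). Half open = 0.785 rad (45 degrees), the lever over the middle of three small black marks on the white dial under it.
- valve_grip (a point): Point on the valve lever to take hold of: 65 mm from the lever's axis, at mid-height, 155 mm above the bench. The lever is a black bar 16 mm wide and 14 mm tall (148 to 162 mm up) that ends 90 mm from the axis; beneath it is free space there.
- valve_axis (a point): The valve's vertical turning axis at the lever's height, on the station at x +130, y +80 mm, 155 mm up; fixed to the station.
- brush: Block brush standing on its bristles, 0.18 to 0.29 kg, loose: stiff black bristles 60 (x) by 116 (y) mm, 24 mm high; wooden block 62 by 120 mm from 24 to 38 mm high; upright wooden grip 18 mm thick (x), 70 mm long (y), from 38 to 84 mm high. Origin at the centre of its underside, z up.
- pad: White plastic pad, 110 (x) by 160 (y) by 4 mm, the brush's place, fixed on the bench on the side of the station opposite the mat. Origin at the centre of its underside.
- cut1: Off-cut of amber resin, block 32 x 26 x 28 mm, 30 g; may be absent. Origin at its centre. Starts on the bed of the station, its centre 50 mm or more from the cover.
- cut2: Off-cut of amber resin, block 30 x 28 x 34 mm, 30 g; may be absent. Origin at its centre. Starts on the bed of the station, its centre 50 mm or more from the cover.
- cut3: Off-cut of amber resin, block 30 x 26 x 24 mm, 30 g; may be absent. Origin at its centre. Starts on the bed of the station, its centre 50 mm or more from the cover.
- cut4: Off-cut of amber resin, upright cylinder, 32 mm diameter, 26 mm high, 30 g; may be absent. Origin at its centre. Starts on the bed of the station, its centre 50 mm or more from the cover.
- cut5: Off-cut of amber resin, block 32 x 25 x 30 mm, 30 g; may be absent. Origin at its centre. Starts on the bed of the station, its centre 50 mm or more from the cover.
- bottle: Bystander: glass bottle with blue cap, 72 mm across, 150 mm tall, beyond the station. Origin at its underside.
- beaker: Bystander: glass beaker, 80 mm across, 100 mm tall, beyond the station. Origin at its underside.
- slidebox: Bystander: open blue slide box 90 x 140 x 50 mm, at the far right. Origin at its underside.
Mind the look-alikes: they are no part of the job. What is shaped like the cut4 but blue or pink is not meant.

How it is judged (in metres and radians):
On the way, in this order (a step that is already met when the one before it is completed fails the run):
1. the swing tab is turned aside, the cover still in its frame ((value of joint tab above 1.2 rad or value of joint tab below -1.2 rad) and z of cover in the frame of station below 0.112 m and horizontal distance between cover and tab_pivot below 0.09 m), for 0.2 s.
2. the cover lies on the mat, handle up (horizontal distance between cover and mat below 0.045 m and height (world z) of cover below 0.015 m and angle between cover's own z axis and vertical below 0.1 rad and linear speed of cover below 0.03 m/s), for 0.3 s.
3. the valve is set half open (value of joint valve between 0.655 and 0.915 rad), for 0.3 s.
4. all off-cuts are down in the chute, the valve half open (all of step 3 and z of cut1 in the frame of station between 0 and 0.09 m and y of cut1 in the frame of station between 0.02 and 0.14 m and x of cut1 in the frame of station between -0.075 and 0.075 m and z of cut2 in the frame of station between 0 and 0.09 m and y of cut2 in the frame of station between 0.02 and 0.14 m and x of cut2 in the frame of station between -0.075 and 0.075 m and z of cut3 in the frame of station between 0 and 0.09 m and y of cut3 in the frame of station between 0.02 and 0.14 m and x of cut3 in the frame of station between -0.075 and 0.075 m and z of cut4 in the frame of station between 0 and 0.09 m and y of cut4 in the frame of station between 0.02 and 0.14 m and x of cut4 in the frame of station between -0.075 and 0.075 m and z of cut5 in the frame of station between 0 and 0.09 m and y of cut5 in the frame of station between 0.02 and 0.14 m and x of cut5 in the frame of station between -0.075 and 0.075 m), for 0.3 s.
5. the cover is back flush in its frame (z of cover in the frame of station between 0.098 and 0.106 m and horizontal distance between cover and chute below 0.01 m and angle between cover's own z axis and vertical below 0.05 rad and linear speed of cover below 0.03 m/s), for 0.3 s.
6. the tab is turned back over the cover (value of joint tab between -0.45 and 0.45 rad), for 0.2 s.
At the end, for the whole second after the job is handed in: Cover flat and flush in its frame (underside under 106 mm up); tab within 0.45 rad of straight over it; valve shut (below 0.12 rad); every off-cut present in the chute, its centre under 90 mm up; brush upright and at rest within 45 mm of the pad's centre (all of step 5 and all of step 6 and value of joint valve below 0.12 rad and z of cut1 in the frame of station between 0 and 0.09 m and y of cut1 in the frame of station between 0.02 and 0.14 m and x of cut1 in the frame of station between -0.075 and 0.075 m and z of cut2 in the frame of station between 0 and 0.09 m and y of cut2 in the frame of station between 0.02 and 0.14 m and x of cut2 in the frame of station between -0.075 and 0.075 m and z of cut3 in the frame of station between 0 and 0.09 m and y of cut3 in the frame of station between 0.02 and 0.14 m and x of cut3 in the frame of station between -0.075 and 0.075 m and z of cut4 in the frame of station between 0 and 0.09 m and y of cut4 in the frame of station between 0.02 and 0.14 m and x of cut4 in the frame of station between -0.075 and 0.075 m and z of cut5 in the frame of station between 0 and 0.09 m and y of cut5 in the frame of station between 0.02 and 0.14 m and x of cut5 in the frame of station between -0.075 and 0.075 m and horizontal distance between brush and pad below 0.045 m and angle between brush's own z axis and vertical below 0.1 rad and height (world z) of brush below 0.015 m and linear speed of brush below 0.03 m/s); the robot touches nothing.
It fails at once if the bottle is pushed more than 30 mm (distance of bottle from where it was at the start of the episode above 0.03 m).
It fails at once if the beaker is pushed more than 30 mm (distance of beaker from where it was at the start of the episode above 0.03 m).
It fails at once if the slide box is pushed more than 30 mm (distance of slidebox from where it was at the start of the episode above 0.03 m).
It fails at once if an off-cut is pushed with the gripper itself (contact force between the fingers and cut1 above 1 N or contact force between the fingers and cut2 above 1 N or contact force between the fingers and cut3 above 1 N or contact force between the fingers and cut4 above 1 N or contact force between the fingers and cut5 above 1 N).
Of cut1, cut2, cut3, cut4, cut5 only 3 to 5 are there at a start; the rules pass over those that are not, and their reading is None.
At some moment in a run one of cut1, cut2, cut3, cut4, cut5, brush may be knocked a few centimetres aside while the robot is not near it.
Once in a run the grip may slacken for a moment while it holds something.
It also fails if it takes over 208 s, if anything falls off the work surface, if the arm or the gripper's body presses on something with over 40 N, if the wrist force passes 120 N, or if a joint passes its speed limit or range.

### The arm

A 6-joint arm with a two-finger parallel gripper is mounted at the origin on the work surface. World frame = base frame: x ahead of the robot, y to its left, z up, the work surface at z = 0. Lengths are in m, angles in degrees, forces in N, time in s.
With the tool pointing down it reaches from about 0.375 to 0.9 m from the base axis. Payload 3.1 kg.
Tool frame: the origin (TCP) lies at the very end of the fingers, on their centre line; the grasp point (between the pads) lies 19 mm behind it; z points along the fingers, y is the line along which they close (so a half turn about z gives the same grasp; the last joint's range is limited). The gripper opens to 87 mm and grips with 3 to 60 N. Pads are 19 mm wide; open, the fingers measure 117 mm over their backs; the gripper's body (75 mm by 190 mm) begins 51 mm behind the grasp point.
Start: joints at [-79.784, 30.224, 82.088, -0, 67.689, -10.227], TCP at [0.218, -0.586, 0.223] pointing down, gripper open.
Joint ranges: [-176.69, 176.69], [-43.24, 126.21], [12.49, 139.97], [-82, 262], [0, 151.66], [-163.58, 163.58]. Speed limits (degrees/s): [159.86, 159.86, 180, 180, 180, 180].

### API

Orientations are given as a 3x3 rotation matrix whose columns are the frame's x, y, z axes.
In Python, from rig import bot gives the robot as it stands.
- The arm moves only by the tool move_arm, never from a script. Its argument "increments" is a list of rows, each an object with "xyz": the shift along the tool's x, y, z in mm, a list of three; "roll": the turn about the tool's z in rad; "grip": the opening in per cent of the stroke, from 0 (shut) to 100 (fully open). A call has 1 to 5 rows; each row shifts and turns the commanded pose from where the row before left it, along the tool's axes as they then stand; what a row does not reach is not made up. A row lasts 1/12 s, in which the tool goes at most 41.7 mm and 7.16 degrees, less where a joint would pass 70% of its speed; a pose out of reach is approached as far as the arm can. A call is refused whole if a number of a shift passes 41.7 or a number of a turn 0.125, either way. A call with a gripper value outside its range is refused whole. The fingers move at their own pace and stop on an object; the grip force is fixed at half the most. Time passes only in rows, so rows that do not move let the fingers close. It gives the time, the measured TCP pose, the force, the opening and the grip force at its end, in the units of the state.
- bot.read_state(): the state, without advancing time (a new reading comes with each control period).
- bot.capture(name): name is "side" or "top" or "wrist"; returns (picture, depth): 400x640x3 uint8, red, green, blue; 400x640 float32, m along the optical axis (not along the pixel's ray), 0 where there is no reading.
- bot.camera_model(name): a dict with "intrinsics" (3x3 intrinsics, pixels), "rvec" (rotation vector, rad) and "tvec" (3), from world to camera coordinates, as OpenCV has them; the wrist camera has in their place "tool_from_camera" (4x4, takes a point from camera to tool coordinates, whose origin is the TCP and whose axes are the flange's). Camera axes: x right, y down, z forward; pixel columns grow to the right and rows downward; lengths in m; the calibration is good to about 2 mm. The wrist camera is an equidistant fisheye: a pixel r from the principal point sees the ray r / f radians off the axis. A picture is of the moment at which its call begins: read the wrist's pose just before it. camera_model takes no time and is no camera call.
- bot.hand_in(): hands the job in; it is judged then, once.
Trained networks look in the newest picture that a camera, given by its name, has taken for a name from the list of things; names that differ only in an ending like _2 or _b are one class to them, and where a whole thing is asked for, a point or a joint stands for the part that bears it (a point fixed in the world has none). Each returns a list of dicts, best first, with "conf" (0 to 1); they miss things now and then, are a little off and sometimes report something else, mostly with a low value. They report only what shows in the picture. A call takes as long as a camera call. They do not tell look-alikes from the thing itself.
- bot.spot_in(label, camera): "at" ([x, y, z] in m, in the coordinates of the camera as it stood for that picture, good to about 4 mm: the middle of the surface that is visible of it).
- bot.trace(label, camera): "mask" (400x640 bool, what is visible of it).
The state is a dict: "time_s": time; "joint_positions": joint angles; "qvel": joint speeds; "tau": joint torques, N m; "position": TCP position; "tcp_rot": TCP orientation; "force": force on the tool from outside, world axes, zero at the start; "moment": the same for the moment, N m; "opening": opening from 0.0 (shut) to 1.0 (fully open); "grasp_force": force on a finger pad.
Only numpy, scipy, OpenCV 4.12 (cv2) and the standard library are available. Lean on these libraries where they do the work, as an engineer would, in place of code of your own. Each camera call takes 0.05 s, during which the arm holds its last target. There are 200 camera calls.

## Working session

There is one attempt and no reset: what is moved stays moved. The work goes in short steps, Python scripts to look and compute and a tool call to move; the robot and the scene stay as the last step left them, time stands still between calls to the robot, and variables do not carry over. Pictures are saved under pics/ and viewed, at most 14 in all, crops included, and the job is handed in when it is done.

Besides the shell and the picture viewer there is one more tool, called after "Call:" as name(argument=value, ...) on one line, values as JSON. move_arm: Moves the arm, as the interface text tells. Its arguments: {"type":"object","properties":{"increments":{"type":"array"}},"required":["increments"]}

```bash
mkdir -p pics; ls; cat > h.py <<'E'
import numpy as np, cv2
from rig import bot
def cam(n):
    m=bot.camera_model(n)
    if n=='wrist':
        s=bot.read_state();T=np.eye(4);T[:3,:3]=s['tcp_rot'];T[:3,3]=s['position']
        return np.array(m['intrinsics']),T@np.array(m['tool_from_camera'])
    R=cv2.Rodrigues(np.array(m['rvec'],float))[0];T=np.eye(4);T[:3,:3]=R.T;T[:3,3]=-R.T@np.array(m['tvec'],float).ravel()
    return np.array(m['intrinsics']),T
def rays(n,K,u,v):
    x=(u-K[0,2])/K[0,0];y=(v-K[1,2])/K[1,1]
    if n!='wrist': return np.stack([x,y,np.ones_like(x)],-1)
    r=np.hypot(x,y)+1e-9
    t=np.tan(np.minimum(r,1.5)); return np.stack([x/r*t,y/r*t,np.ones_like(x)],-1)
def cloud(n,T=None):
    K,T0=cam(n);T=T0 if T is None else T
    p,d=bot.capture(n)
    v,u=np.mgrid[0:400,0:640].astype(float)
    P=rays(n,K,u,v)*d[...,None]
    W=P@T[:3,:3].T+T[:3,3]; W[d<=0]=np.nan
    return p,d,W,T
def w(T,a): return T[:3,:3]@np.array(a)+T[:3,3]
def save(name,p): cv2.imwrite('pics/'+name+'.png',cv2.cvtColor(p,cv2.COLOR_RGB2BGR))
E
python3 - <<'E'
from h import *
s=bot.read_state();print(s['time_s'],np.round(s['tcp_rot'],3).tolist(),s['force'])
for n in ['top','side']:
    p,d,W,T=cloud(n);save(n+'0',p);np.savez(n+'0.npz',p=p,d=d,W=W,T=T)
    print(n,np.round(T[:3,3],3),np.isfinite(W[...,0]).mean())
    for l in ['station','tab','cover','mat','valve','brush','pad','cut1','cut4','bottle','beaker','slidebox']:
        r=bot.spot_in(l,n);print(l,[(round(x['conf'],2),np.round(w(T,x['at']),3).tolist()) for x in r[:6]])
E
```

```text
pics
0.0 [[0.937, 0.349, -0.0], [0.349, -0.937, 0.002], [0.0, -0.002, -1.0]] [0.04814361 0.33261082 0.58441754]
top [ 0.404 -0.025  1.524] 0.99590625
station [(0.59, [0.549, -0.041, 0.11]), (0.35, [0.491, -0.054, 0.139])]
tab [(0.5, [0.521, 0.107, 0.122])]
cover [(0.89, [0.522, 0.055, 0.116]), (0.56, [0.552, -0.041, 0.111]), (0.51, [0.483, -0.334, 0.006])]
mat [(0.77, [0.484, -0.329, 0.008])]
valve [(0.46, [0.668, 0.039, 0.163]), (0.45, [0.476, 0.351, 0.042])]
brush [(0.81, [0.474, 0.351, 0.043])]
pad [(0.8, [0.486, 0.345, 0.003]), (0.21, [0.495, -0.055, 0.137])]
cut1 [(0.57, [0.493, -0.054, 0.137]), (0.51, [0.592, -0.049, 0.145]), (0.49, [0.508, -0.134, 0.138]), (0.48, [0.401, -0.148, 0.027])]
cut4 [(0.57, [0.493, -0.054, 0.137]), (0.51, [0.592, -0.049, 0.145]), (0.49, [0.508, -0.134, 0.138]), (0.48, [0.401, -0.148, 0.027])]
bottle [(0.92, [0.747, -0.139, 0.107])]
beaker [(0.89, [0.759, 0.224, 0.053])]
slidebox [(0.71, [0.699, -0.385, 0.004])]
side [ 0.257 -0.795  0.873] 0.99605078125
station [(0.89, [0.534, -0.103, 0.109])]
tab [(0.6, [0.471, -0.339, 0.004])]
cover [(0.65, [0.522, 0.048, 0.109])]
mat [(0.66, [0.471, -0.336, 0.004])]
valve [(0.57, [0.66, 0.035, 0.161]), (0.25, [0.578, -0.059, 0.136])]
brush [(0.97, [0.47, 0.325, 0.041]), (0.74, [0.533, -0.104, 0.106]), (0.21, [0.58, -0.064, 0.138])]
pad [(0.89, [0.463, 0.317, 0.002])]
cut1 [(0.68, [0.576, -0.06, 0.135]), (0.57, [0.398, -0.08, 0.024]), (0.56, [0.396, -0.16, 0.024]), (0.53, [0.498, -0.138, 0.135]), (0.51, [0.492, -0.064, 0.129]), (0.5, [0.538, -0.101, 0.134])]
cut4 [(0.68, [0.576, -0.06, 0.135]), (0.57, [0.398, -0.08, 0.024]), (0.56, [0.396, -0.16, 0.024]), (0.53, [0.498, -0.138, 0.135]), (0.51, [0.492, -0.064, 0.129]), (0.5, [0.538, -0.101, 0.134])]
bottle [(0.71, [0.742, -0.168, 0.086])]
beaker [(0.68, [0.743, 0.209, 0.077])]
slidebox []
```

View pics/top0.png

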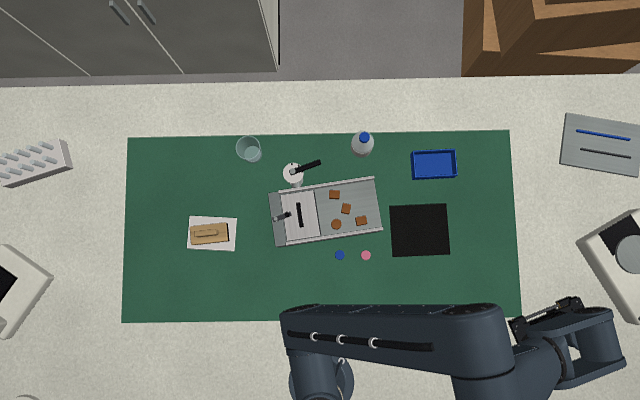

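View pics/side0.png

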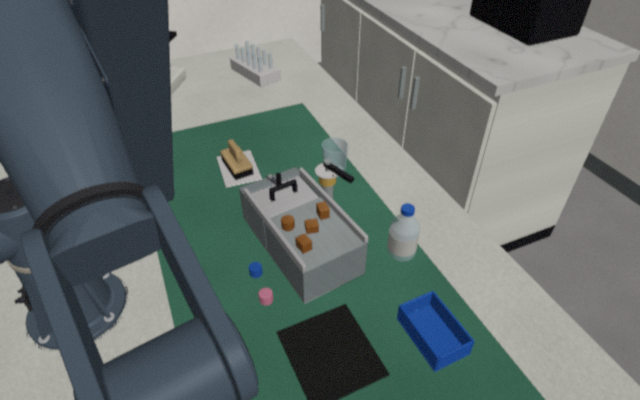

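```bash
cat > fit.py <<'E'
from h import *
from scipy.optimize import minimize
z=np.load('top0.npz');p,W=z['p'].astype(int),z['W']
X,Y,Z=W[...,0],W[...,1],W[...,2]
reg=(X>.35)&(X<.8)&(Y>-.25)&(Y<.25)
rim=reg&(Z>.123)&(Z<.136)&(p.max(-1)-p.min(-1)<40)&(p.max(-1)>90)
pts=W[rim][:,:2];print('rim',len(pts))
bed=reg&(Z>.104)&(Z<.116);print('bedz',np.median(Z[bed]),bed.sum())
def cost(q,P=pts,full=False):
    c,s=np.cos(q[2]),np.sin(q[2]);d=P-q[:2];x=d[:,0]*c+d[:,1]*s;y=-d[:,0]*s+d[:,1]*c
    e=np.abs(np.abs(x)-.08)
    return (x,y) if full else np.minimum(e,.03).mean()
best=min((minimize(cost,[.53+dx,-.02,a],method='Nelder-Mead') for a in np.radians([-15,-10,-5,5,10,15]) for dx in(0,.02)),key=lambda r:r.fun)
q=best.x;x,y=cost(q,full=True);k=np.abs(np.abs(x)-.08)<.012
print(q,np.degrees(q[2]),best.fun,k.sum(),'y ext',np.percentile(y[k],[0,1,50,99,100]))
# all steel points >=.1: y extents
P=W[bed][:,:2];x2,y2=cost(q,P,True);k2=(np.abs(x2)<.1);print('bed y',np.percentile(y2[k2],[0.2,1,99,99.8]),'x',np.percentile(x2[k2],[.5,99.5]))
dark=reg&(Z>.132)&(Z<.2)&(p.max(-1)<70)
P3=W[dark];x3,y3=cost(q,P3[:,:2],True)
for n,m in [('handle',(np.abs(x3)<.06)&(np.abs(y3-.08)<.05)),('stub',(np.abs(x3)<.06)&(y3>.1)),('lever',x3>.09)]:
    if m.sum():print(n,m.sum(),'mean',x3[m].mean(),y3[m].mean(),'rng',np.percentile(x3[m],[2,98]),np.percentile(y3[m],[2,98]),'z',P3[m,2].mean(),'ang',cv2.fitLine(np.c_[x3[m],y3[m]].astype(np.float32),cv2.DIST_L2,0,.01,.01).ravel())
E
python3 fit.py; python3 - <<'E'
from h import *
z=np.load('top0.npz');p=z['p'];c=cv2.resize(p[135:265,180:460],(784,364),interpolation=cv2.INTER_CUBIC);save('crop0',c)
h=cv2.cvtColor(p,cv2.COLOR_RGB2HSV);W=z['W']
def comp(m,nm,mn=15):
    n,L,st,c=cv2.connectedComponentsWithStats(m.astype(np.uint8))
    for i in range(1,n):
        if st[i,4]>=mn: 
            q=W[L==i]; r=cv2.minAreaRect(q[:,:2].astype(np.float32)*1000)
            print(nm,st[i,4],np.round(c[i]),np.round(np.nanmean(q,0),3),'rect',np.round(np.array(r[0])),np.round(r[1]),round(r[2],1))
X,Y,Z=W[...,0],W[...,1],W[...,2]
comp((h[...,0]<16)&(h[...,1]>120)&(Z>.115)&(Z<.16)&(X<.7),'cut')
comp((p.max(-1)<60)&(Y<-.2)&(Z<.02)&(Z>-.01)&(X>.3),'mat',300)
comp((p.min(-1)>150)&(Y>.25)&(Z<.02)&(X>.3)&(X<.6),'pad',200)
comp((h[...,1]>60)&(h[...,0]<30)&(Y>.25)&(Y<.5)&(Z>.03)&(Z<.06)&(X>.3)&(X<.6),'block',30)
comp((h[...,0]<30)&(Y>.25)&(Y<.5)&(Z>.065)&(X>.3)&(X<.6),'grip',10)
E
```

```text
rim 723
bedz 0.1106346871680034 4476
[ 0.54042377 -0.04781672  0.13647404] 7.819386673685804 0.005980735854497668 632 y ext [-0.13954375 -0.13662226  0.01297725  0.15580507  0.15907574]
bed y [-0.13909409 -0.13682075  0.19193134  0.19420624] x [-0.08277812  0.07668228]
handle 89 mean -0.0024788256511123334 0.10405078690788921 rng [-0.03711217  0.03236579] [0.09884401 0.1094145 ] z 0.1474293775944261 ang [ 0.9999915   0.00412548 -0.00247883  0.10405079]
stub 93 mean -0.0012504626686448157 0.11162058085357439 rng [-0.03708532  0.03234002] [0.10030244 0.14575432] z 0.14795166501600066 ang [ 0.97173405  0.23607826 -0.00125046  0.11162058]
lever 154 mean 0.13901126546705844 0.056329455066757204 rng [0.12330161 0.15586772] [0.01778793 0.10626814] z 0.1608231199937657 ang [ 0.22900054 -0.9734263   0.13901126  0.05632946]
cut 84 [334. 194.] [ 0.585 -0.05   0.14 ] rect [586. -51.] [31. 24.] 85.8
cut 82 [346. 208.] [ 0.542 -0.086  0.134] rect [542. -86.] [24. 28.] 77.1
cut 85 [361. 220.] [ 0.504 -0.131  0.138] rect [ 504. -131.] [24. 31.] 10.3
cut 78 [336. 224.] [ 0.495 -0.055  0.137] rect [496. -54.] [27. 27.] 88.4
mat 2964 [419. 230.] [ 0.479 -0.332  0.005] rect [ 480. -332.] [170. 192.] 1.5
pad 9355 [ 69. 240.] [0.466 0.834 0.001] rect [450. 863.] [431. 300.] 90.0
pad 779 [214. 232.] [0.482 0.347 0.005] rect [481. 356.] [160. 109.] 86.1
block 546 [209. 234.] [0.476 0.353 0.043] rect [477. 357.] [ 61. 120.] 5.7
grip 138 [205. 233.] [0.478 0.354 0.086] rect [478. 356.] [18. 69.] 6.0
```

View pics/crop0.png

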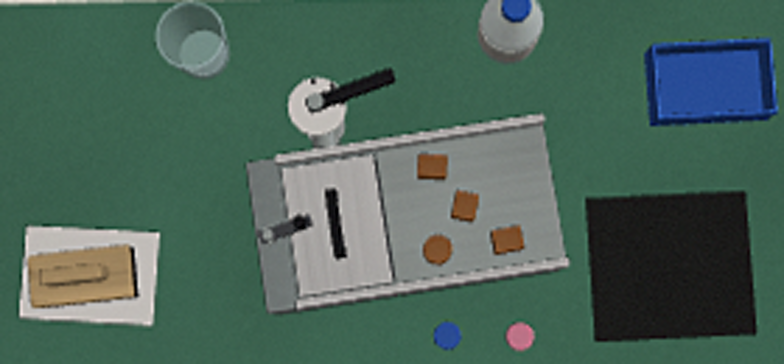

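Call:
move_arm(increments=[{"xyz": [0,0,-5],"roll": 0.11},{"xyz": [0,0,-5],"roll": 0.11},{"xyz": [22,-35,-3]},{"xyz": [22,-35,-3]},{"xyz": [22,-35,-3]}])

```text
schema error: expected keys xyz, roll, grip
```

Call:
move_arm(increments=[{"xyz": [22,-35,-2]},{"xyz": [22,-35,-2]},{"xyz": [22,-35,-2]},{"xyz": [22,-35,-2]},{"xyz": [22,-35,-2]}])

```text
schema error: expected keys xyz, roll, grip
```

Call:
move_arm(increments=[{"xyz": [22,-35,0]},{"xyz": [22,-35,0]},{"xyz": [22,-35,0]},{"xyz": [22,-35,0]},{"xyz": [22,-35,0]}])

```text
schema error: expected keys xyz, roll, grip
```

```bash
cat >> h.py <<'E'
YAW=0.1365; O=np.array([.537,-.0233])
import json,os
if os.path.exists('st.json'): a=json.load(open('st.json'));O=np.array(a[:2]);YAW=a[2]
def Rs(y=None):
    y=YAW if y is None else y
    return np.array([[np.cos(y),-np.sin(y)],[np.sin(y),np.cos(y)]])
def tow(p): return np.r_[O+Rs()@np.array(p[:2]),p[2:]]
def tost(p): p=np.asarray(p,float);return np.concatenate([(p[...,:2]-O)@Rs(),p[...,2:]],-1)
def stat():
    s=bot.read_state();R=np.array(s['tcp_rot']);
    print('t %.2f st %s w %s yaw %.4f F %s M %s open %.3f gf %.1f'%(s['time_s'],np.round(tost(np.array(s['position']))*1000,1),np.round(np.array(s['position'])*1000,1),np.arctan2(R[1,0],R[0,0]),np.round(s['force'],1),np.round(s['moment'],2),s['opening'],s['grasp_force']),'j6 %.0f'%s['joint_positions'][5]);return s
def to(w=None,st=None,yaw=None):
    s=stat();R=np.array(s['tcp_rot']);w=tow(st) if w is None else np.array(w)
    d=R.T@(w-s['position'])*1000;print('tool delta',np.round(d,1),'rows %.1f'%(np.linalg.norm(d)/41.7),'' if yaw is None else 'roll %.3f'%(np.arctan2(R[1,0],R[0,0])-yaw))
E
python3 - <<'E'
from h import *
s=bot.read_state();p,d,W,T=cloud('wrist');stat();save('w1',p);np.savez('w1.npz',p=p,d=d,W=W)
print(T[:3,3])
for l in ['tab','tab_stub','cover','valve']:
    r=bot.spot_in(l,'wrist');print(l,[(round(x['conf'],2),np.round(tost(w(T,x['at'])),3).tolist()) for x in r[:4]])
to(st=[5,117,200])
E
```

```text
t 1.35 st [-392.2 -513.7  222.5] w [ 218.3 -585.6  222.5] yaw 0.3568 F [1.1 0.4 0.6] M [-0.02 -0.   -0.  ] open 0.997 gf 0.0 j6 -10
[ 0.28577592 -0.56083206  0.38466479]
tab []
tab_stub []
cover []
valve []
t 1.55 st [-392.2 -513.7  222.6] w [ 218.3 -585.6  222.6] yaw 0.3568 F [ 0.1 -0.5 -0. ] M [-0.01  0.08 -0.02] open 1.003 gf 0.0 j6 -10
tool delta [  30946.2 -113495.7 -199776.4] rows 5559.7
```

View pics/w1.png

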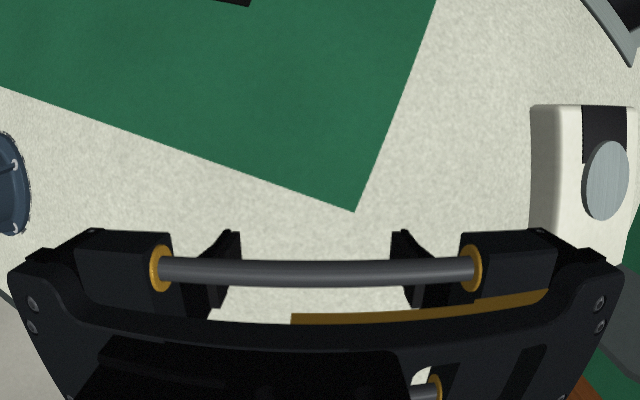

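Call:
move_arm(increments=[{"xyz": [0,0,-5],"roll": 0.11,"grip": 100},{"xyz": [0,0,-5],"roll": 0.11,"grip": 100},{"xyz": [22,-35,-3],"roll": 0,"grip": 100},{"xyz": [22,-35,-3],"roll": 0,"grip": 100},{"xyz": [22,-35,-3],"roll": 0,"grip": 100}])

```text
time_s: 1.97
position: [0.2695, -0.4716, 0.2414]
tcp_rot: [[0.991, 0.134, 0.0], [0.134, -0.991, 0.0], [0.0, -0.0, -1.0]]
force: [0.2, 0.5, -1.1]
opening: 1.001
grasp_force: 0.0
```

Call:
move_arm(increments=[{"xyz": [22,-35,-2],"roll": 0,"grip": 80},{"xyz": [22,-35,-2],"roll": 0,"grip": 60},{"xyz": [22,-35,-2],"roll": 0,"grip": 40},{"xyz": [22,-35,-2],"roll": 0,"grip": 40},{"xyz": [22,-35,-2],"roll": 0,"grip": 40}])

```text
time_s: 2.38
position: [0.3549, -0.2825, 0.2519]
tcp_rot: [[0.991, 0.136, 0.001], [0.136, -0.991, -0.0], [0.0, 0.001, -1.0]]
force: [0.3, -0.9, -0.2]
opening: 0.704
grasp_force: 0.0
```

Call:
move_arm(increments=[{"xyz": [22,-35,0],"roll": 0,"grip": 40},{"xyz": [22,-35,0],"roll": 0,"grip": 40},{"xyz": [22,-35,0],"roll": 0,"grip": 40},{"xyz": [22,-35,0],"roll": 0,"grip": 40},{"xyz": [22,-35,0],"roll": 0,"grip": 40}])

```text
time_s: 2.8
position: [0.4401, -0.094, 0.2519]
tcp_rot: [[0.991, 0.136, 0.001], [0.136, -0.991, -0.0], [0.001, 0.001, -1.0]]
force: [0.5, -1.0, 0.1]
opening: 0.414
grasp_force: 0.0
```

```bash
sed -i 's/def tow(p): return.*/def tow(p): return np.r_[O+Rs()@np.array(p[:2])\/1000,np.array(p[2:])\/1000]/' h.py
python3 - <<'E'
from h import *
p,d,W,T=cloud('wrist');stat();save('w2',p);np.savez('w2.npz',p=p,d=d,W=W)
for l in ['tab','tab_stub','cover','valve']:
    r=bot.spot_in(l,'wrist');print(l,[(round(x['conf'],2),np.round(tost(w(T,x['at'])),3).tolist()) for x in r[:4]])
to(st=[5,117,200],yaw=YAW)
E
```

```text
t 2.85 st [-102.6  -50.1  252. ] w [442.2 -86.9 252. ] yaw 0.1422 F [2.  2.7 1.1] M [ 0.17 -0.07  0.06] open 0.408 gf 0.0 j6 56
tab [(0.67, [-0.001, 0.116, 0.123])]
tab_stub [(0.78, [0.004, 0.115, 0.121])]
cover [(0.7, [-0.006, 0.073, 0.104])]
valve [(0.4, [-0.001, -0.049, 0.111]), (0.16, [-0.047, -0.1, 0.137])]
t 3.05 st [-106.3  -58.7  251.6] w [439.6 -96.  251.6] yaw 0.1381 F [ 0.3 -0.1 -0.1] M [ 0.02  0.02 -0.03] open 0.400 gf 0.0 j6 56
tool delta [ 111.6 -175.6   51.5] rows 5.1 roll 0.002
```

View pics/w2.png

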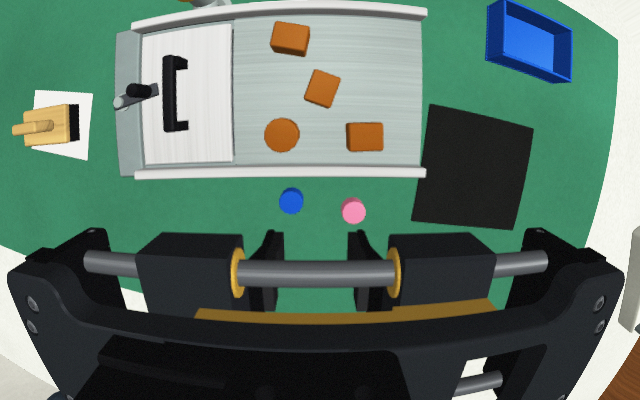

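```bash
cat > fit2.py <<'E'
from h import *
from scipy.optimize import minimize
p,d,W,T=cloud('wrist');np.savez('w3.npz',p=p,d=d,W=W);p=p.astype(int)
S=tost(W);x,y,z=S[...,0],S[...,1],S[...,2]
print('bed z',np.nanmedian(z[(np.abs(x)<.05)&(y<0)&(y>-.15)]))
rim=(z>.126)&(z<.134)&(np.abs(np.abs(x)-.08)<.015)&(y>-.19)&(y<.16)&(p.min(-1)>100)
P=np.c_[x[rim],y[rim]]
def f(q): 
    c,s=np.cos(q[1]),np.sin(q[1]);xx=(P[:,0]-q[0])*c+P[:,1]*s;return np.abs(np.abs(xx)-.08).mean()
r=minimize(f,[0,0],method='Nelder-Mead');print('rim fit dx,dyaw',r.x,r.fun,rim.sum(),(P[:,0]>0).sum())
for sg in (1,-1):
    q=P[P[:,0]*sg>0]; print('rim x rng',np.percentile(q[:,0],[1,99]),'y',np.percentile(q[:,1],[.5,99.5]))
b=(np.abs(z-.11)<.006)&(np.abs(x)<.06);print('bed/flange y',np.percentile(y[b],[.2,99.8]))
dk=(p.max(-1)<70)
def rep(n,m): 
    a=np.c_[x[m],y[m]].astype(np.float32);R=cv2.minAreaRect(a*1000);print(n,m.sum(),'rect',np.round(R[0],1),np.round(R[1],1),round(R[2],1),'z',np.percentile(z[m],[5,50,95]).round(3))
rep('handle top',dk&(z>.142)&(z<.152)&(np.abs(x)<.06)&(np.abs(y-.08)<.02))
rep('stub top',(z>.145)&(z<.156)&(np.abs(x)<.06)&(y>.1)&(y<.17))
rep('tab bar',(z>.1165)&(z<.123)&(np.abs(x)<.03)&(y>.12)&(y<.17))
rep('lever',dk&(z>.157)&(z<.168)&(x>.1))
E
python3 fit2.py
```

```text
bed z 0.11067553596239771
rim fit dx,dyaw [-0.0039386  0.0018449] 0.0024743844761709695 5612 2552
rim x rng [0.07128221 0.08051245] y [-0.16234575  0.1322533 ]
rim x rng [-0.08863733 -0.07854351] y [-0.16199802  0.13165574]
bed/flange y [-0.16319012  0.16805699]
handle top 885 rect [-4.1 78.7] [72.7 11.6] 0.2 z [0.143 0.147 0.148]
stub top 162 rect [  2.8 117.4] [13.8 13.6] 83.5 z [0.146 0.151 0.152]
tab bar 228 rect [ -1.8 143.1] [14.8 44.5] 9.9 z [0.118 0.119 0.123]Traceback (most recent call last):
  File "fit2.py", line 20, in <module>
    rep('lever',dk&(z>.157)&(z<.168)&(x>.1))
    ~~~^^^^^^^^^^^^^^^^^^^^^^^^^^^^^^^^^^^^^
  File "fit2.py", line 16, in rep
    a=np.c_[x[m],y[m]].astype(np.float32);R=cv2.minAreaRect(a*1000);print(n,m.sum(),'rect',np.round(R[0],1),np.round(R[1],1),round(R[2],1),'z',np.percentile(z[m],[5,50,95]).round(3))
                                                                                                                                               ~~~~~~~~~~~~~^^^^^^^^^^^^^^^^
    return _quantile_unchecked(
        a, q, axis, out, overwrite_input, method, keepdims, weights)
    return _ureduce(a,
                    func=_quantile_ureduce_func,
    ...<5 lines>...
                    overwrite_input=overwrite_input,
                    method=method)
    r = func(a, **kwargs)
    result = _quantile(arr,
                       quantiles=q,
    ...<2 lines>...
                       out=out,
                       weights=wgt)
    slices_having_nans = np.isnan(arr[-1, ...])
                                  ~~~^^^^^^^^^
IndexError: index -1 is out of bounds for axis 0 with size 0
```

```bash
echo '[0.533,-0.0238,0.1383]' > st.json; python3 -c "
from h import *
to(st=[7,118,170],yaw=YAW)"
```

```text
t 3.10 st [-102.7  -59.3  251.6] w [439.4 -96.7 251.6] yaw 0.1362 F [ 0.3  0.1 -0.1] M [ 0.01  0.05 -0.  ] open 0.398 gf 0.0 j6 56
tool delta [ 109.3 -177.6   81.5] rows 5.4 roll -0.002
```

Call:
move_arm(increments=[{"xyz": [22,-35,6],"roll": 0,"grip": 27},{"xyz": [22,-35,12],"roll": 0,"grip": 27},{"xyz": [22,-35,20],"roll": 0,"grip": 27},{"xyz": [22,-36,22],"roll": 0,"grip": 27},{"xyz": [21,-36,21],"roll": 0,"grip": 27}])

```text
time_s: 3.52
position: [0.5187, 0.0796, 0.1772]
tcp_rot: [[0.991, 0.132, 0.001], [0.132, -0.991, -0.0], [0.001, 0.001, -1.0]]
force: [1.0, -0.9, 0.6]
opening: 0.275
grasp_force: 0.0
```

Call:
move_arm(increments=[{"xyz": [0,0,0],"roll": 0,"grip": 27},{"xyz": [0,0,0],"roll": 0,"grip": 27},{"xyz": [0,0,0],"roll": 0,"grip": 27}])

```text
time_s: 3.77
position: [0.5175, 0.0788, 0.1777]
tcp_rot: [[0.991, 0.134, -0.001], [0.134, -0.991, -0.001], [-0.001, 0.001, -1.0]]
force: [-0.2, -0.3, 0.0]
opening: 0.268
grasp_force: 0.0
```

```bash
python3 - <<'E'
from h import *
p,d,W,T=cloud('wrist');save('w4',p)
S=tost(W);x,y,z=S[...,0],S[...,1],S[...,2];dk=p.max(-1)<70
def rep(n,m): 
    if m.sum()<5: print(n,'none');return
    a=np.c_[x[m],y[m]].astype(np.float32);R=cv2.minAreaRect(a*1000);print(n,m.sum(),'rect',np.round(R[0],1),np.round(R[1],1),round(R[2],1),'z',np.percentile(z[m],[5,50,95]).round(3))
rep('handle top',dk&(z>.142)&(z<.152)&(np.abs(x)<.06)&(np.abs(y-.08)<.02))
rep('stub top',(z>.145)&(z<.156)&(np.abs(x)<.06)&(y>.1)&(y<.17))
rep('lever',dk&(z>.157)&(z<.168)&(x>.1))
to(st=[7,118,124],yaw=YAW)
E
```

```text
handle top 1080 rect [11.6 79.8] [51.9 11.5] 0.1 z [0.145 0.147 0.148]
stub top 364 rect [  8.1 117.3] [13.1 13.1] 87.9 z [0.148 0.151 0.152]
lever 2941 rect [138.2  41.2] [17.3 99.5] 12.0 z [0.159 0.162 0.163]
t 3.82 st [ -1.1 103.5 178.2] w [517.6  78.5 178.2] yaw 0.1341 F [-0.  -0.3 -0.4] M [-0.03  0.08  0.01] open 0.271 gf 0.0 j6 79
tool delta [  8.  -14.6  54.2] rows 1.4 roll -0.004
```

View pics/w4.png

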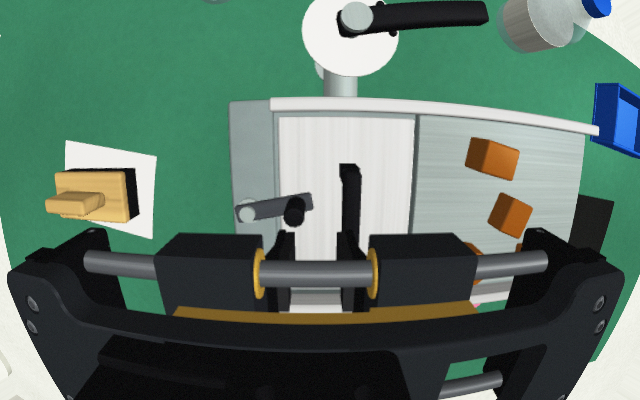

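Call:
move_arm(increments=[{"xyz": [9,-14,5],"roll": -0.004,"grip": 27},{"xyz": [0,0,15],"roll": 0,"grip": 27},{"xyz": [0,0,0],"roll": 0,"grip": 27}])

```text
time_s: 4.07
position: [0.5237, 0.0939, 0.1572]
tcp_rot: [[0.99, 0.138, -0.002], [0.138, -0.99, -0.0], [-0.002, 0.0, -1.0]]
force: [0.4, 0.5, -0.3]
opening: 0.273
grasp_force: 0.0
```

```bash
python3 -c "
from h import *
to(st=[8,117.5,124],yaw=YAW)"
```

```text
t 4.07 st [  7.  117.9 157.2] w [523.7  93.9 157.2] yaw 0.1382 F [ 0.4  0.5 -0.3] M [-0.01  0.06 -0.01] open 0.273 gf 0.0 j6 80
tool delta [ 1.1  0.4 33.2] rows 0.8 roll -0.000
```

Call:
move_arm(increments=[{"xyz": [1,0,16],"roll": 0,"grip": 27},{"xyz": [0,0,16],"roll": 0,"grip": 27},{"xyz": [0,0,0],"roll": 0,"grip": 5},{"xyz": [0,0,0],"roll": 0,"grip": 5},{"xyz": [0,0,0],"roll": 0,"grip": 5}])

```text
time_s: 4.48
position: [0.5258, 0.0945, 0.1267]
tcp_rot: [[0.99, 0.14, 0.001], [0.14, -0.99, -0.001], [0.001, 0.001, -1.0]]
force: [0.5, -3.7, -4.6]
opening: 0.149
grasp_force: 30.0
```

Call:
move_arm(increments=[{"xyz": [10.3,-3.9,0],"roll": 0,"grip": 5},{"xyz": [9.1,-6.8,0],"roll": 0,"grip": 5},{"xyz": [6.6,-9.3,0],"roll": 0,"grip": 5},{"xyz": [3.5,-10.7,0],"roll": 0,"grip": 5},{"xyz": [0.6,-6,0],"roll": 0,"grip": 5}])

```text
time_s: 4.9
position: [0.5594, 0.133, 0.1273]
tcp_rot: [[0.99, 0.143, 0.019], [0.143, -0.99, -0.006], [0.018, 0.009, -1.0]]
force: [16.1, -8.4, -15.4]
opening: 0.147
grasp_force: 30.0
```

Call:
move_arm(increments=[{"xyz": [0,0,0],"roll": 0,"grip": 5},{"xyz": [0,0,0],"roll": 0,"grip": 5},{"xyz": [0,0,0],"roll": 0,"grip": 27},{"xyz": [0,0,0],"roll": 0,"grip": 27},{"xyz": [0,0,-40],"roll": 0,"grip": 27}])

```text
time_s: 5.32
position: [0.5447, 0.1356, 0.1599]
tcp_rot: [[0.99, 0.139, -0.017], [0.139, -0.99, -0.001], [-0.017, -0.002, -1.0]]
force: [-0.5, 0.6, -0.6]
opening: 0.248
grasp_force: 0.0
```

```bash
cat >> h.py <<'E'
def look(save_as=None):
    p,d,W,T=cloud('wrist'); 
    if save_as: save(save_as,p)
    S=tost(W);x,y,z=S[...,0],S[...,1],S[...,2];dk=p.max(-1)<70
    def rep(n,m):
        if m.sum()<8: print(n,'none');return
        a=np.c_[x[m],y[m]].astype(np.float32);R=cv2.minAreaRect(a*1000);print(n,m.sum(),'rect',np.round(R[0],1),np.round(R[1],1),round(R[2],1),'z',np.percentile(z[m],[5,50,95]).round(3))
    rep('handle top',dk&(z>.142)&(z<.152)&(np.abs(x)<.06)&(np.abs(y-.08)<.02))
    rep('stub top',(z>.145)&(z<.156)&(np.abs(x)<.06)&(y>.1)&(y<.19))
    rep('lever',dk&(z>.157)&(z<.168)&(x>.1)&(x<.24)&(y<.2)&(y>-.04))
    return p,S,rep
E
python3 -c "
from h import *
look();to(st=[0,80,165],yaw=YAW)"
```

```text
handle top 75 rect [36.1 80.2] [ 2.8 10.9] 4.4 z [0.142 0.145 0.146]
stub top 429 rect [ 39.1 153.3] [13.6 13.5] 45.1 z [0.147 0.151 0.152]
lever 2543 rect [138.5  40.8] [ 16.  101.4] 11.6 z [0.16  0.162 0.163]
t 5.37 st [ 40.5 156.2 171.1] w [551.6 136.5 171.1] yaw 0.1405 F [1.6 0.5 4.9] M [ 0.07 -0.11 -0.05] open 0.259 gf 0.0 j6 85
tool delta [-40.7  76.1   6. ] rows 2.1 roll 0.002
```

Call:
move_arm(increments=[{"xyz": [-20,38,0],"roll": 0,"grip": 45},{"xyz": [-21,38,4],"roll": 0,"grip": 45},{"xyz": [0,0,0],"roll": 0,"grip": 45},{"xyz": [0,0,0],"roll": 0,"grip": 45}])

```text
time_s: 5.7
position: [0.5207, 0.0569, 0.1631]
tcp_rot: [[0.991, 0.136, 0.001], [0.136, -0.991, 0.0], [0.001, -0.0, -1.0]]
force: [-0.1, -0.1, 1.1]
opening: 0.431
grasp_force: 0.0
```

```bash
python3 -c "
from h import *
look();to(st=[0,80,122],yaw=YAW)"
```

```text
handle top 1572 rect [ 9.8 79.6] [55.3 11.1] 0.6 z [0.145 0.147 0.148]
stub top 414 rect [ 38.6 152.8] [13.9 13.1] 76.1 z [0.147 0.151 0.152]
lever 2288 rect [133.2  40.5] [15.  99.3] 6.9 z [0.158 0.162 0.163]
t 5.75 st [-1.000e-01  8.250e+01  1.631e+02] w [521.5  57.9 163.1] yaw 0.1385 F [0.7 1.  0.2] M [ 0.04 -0.05 -0.04] open 0.437 gf 0.0 j6 76
tool delta [ 0.1  2.5 41.1] rows 1.0 roll 0.000
```

Call:
move_arm(increments=[{"xyz": [0,2.5,20],"roll": 0,"grip": 45},{"xyz": [0,0,20],"roll": 0,"grip": 45},{"xyz": [0,0,0],"roll": 0,"grip": 0},{"xyz": [0,0,0],"roll": 0,"grip": 0},{"xyz": [0,0,0],"roll": 0,"grip": 0}])

```text
time_s: 6.17
position: [0.5225, 0.0568, 0.1228]
tcp_rot: [[0.99, 0.142, 0.002], [0.142, -0.99, 0.0], [0.001, 0.0, -1.0]]
force: [-0.2, 0.3, 0.2]
opening: 0.305
grasp_force: 0.0
```

Call:
move_arm(increments=[{"xyz": [0,0,0],"roll": 0,"grip": 0},{"xyz": [0,0,-8],"roll": 0,"grip": 0},{"xyz": [0,0,-12],"roll": 0,"grip": 0},{"xyz": [0,0,-20],"roll": 0,"grip": 0},{"xyz": [0,0,-30],"roll": 0,"grip": 0}])

```text
time_s: 6.58
position: [0.5195, 0.0562, 0.1914]
tcp_rot: [[0.99, 0.14, -0.006], [0.14, -0.99, 0.001], [-0.006, -0.001, -1.0]]
force: [0.5, 0.3, -2.8]
opening: 0.14
grasp_force: 30.0
```

```bash
python3 -c "
from h import *
to(w=[.479,-.332,.10],yaw=.0)"
```

```text
t 6.58 st [ -2.4  81.1 191.4] w [519.5  56.2 191.4] yaw 0.1408 F [ 0.5  0.3 -2.8] M [ 0.01  0.02 -0.02] open 0.140 gf 30.0 j6 76
tool delta [-94.  378.8  91.4] rows 9.6 roll 0.141
```

Call:
move_arm(increments=[{"xyz": [-9.4,20,-6],"roll": 0,"grip": 0},{"xyz": [-9.4,36,0],"roll": 0,"grip": 0},{"xyz": [-9.4,38,0],"roll": 0,"grip": 0},{"xyz": [-9.4,38,0],"roll": 0,"grip": 0},{"xyz": [-9.4,38,0],"roll": 0,"grip": 0}])

```text
time_s: 7.0
position: [0.4985, -0.1201, 0.1991]
tcp_rot: [[0.99, 0.141, 0.001], [0.141, -0.99, -0.0], [0.001, 0.0, -1.0]]
force: [0.4, -0.2, -3.1]
opening: 0.131
grasp_force: 30.0
```

Call:
move_arm(increments=[{"xyz": [-9.4,38,0],"roll": 0,"grip": 0},{"xyz": [-9.4,38,0],"roll": 0,"grip": 0},{"xyz": [-9.4,38,0],"roll": 0,"grip": 0},{"xyz": [-9.4,38,0],"roll": 0,"grip": 0},{"xyz": [-9.4,38,0],"roll": 0,"grip": 0}])

```text
time_s: 7.42
position: [0.4784, -0.3153, 0.1988]
tcp_rot: [[0.99, 0.14, 0.0], [0.14, -0.99, 0.0], [0.0, -0.0, -1.0]]
force: [0.9, -0.0, -3.5]
opening: 0.134
grasp_force: 30.0
```

Call:
move_arm(increments=[{"xyz": [0,19,30],"roll": 0,"grip": 0},{"xyz": [0,0,35],"roll": 0,"grip": 0},{"xyz": [0,0,20],"roll": 0,"grip": 0},{"xyz": [0,0,0],"roll": 0,"grip": 0},{"xyz": [0,0,0],"roll": 0,"grip": 0}])

```text
time_s: 7.83
position: [0.4811, -0.3318, 0.1125]
tcp_rot: [[0.99, 0.14, -0.002], [0.14, -0.99, 0.002], [-0.002, -0.002, -1.0]]
force: [0.1, -0.1, -2.8]
opening: 0.136
grasp_force: 30.0
```

```bash
python3 -c "
from h import *
to(w=[.479,-.332,.026],yaw=YAW)"
```

```text
t 7.83 st [ -93.9 -297.9  112.5] w [ 481.1 -331.8  112.5] yaw 0.1406 F [ 0.1 -0.1 -2.8] M [ 0.02 -0.02  0.04] open 0.136 gf 30.0 j6 36
tool delta [-1.9  0.1 86.5] rows 2.1 roll 0.002
```

Over the mat; lower 86 mm, then a touch.

Call:
move_arm(increments=[{"xyz": [-1,0,30],"roll": 0,"grip": 0},{"xyz": [0,0,30],"roll": 0,"grip": 0},{"xyz": [0,0,18],"roll": 0,"grip": 0},{"xyz": [0,0,6],"roll": 0,"grip": 0},{"xyz": [0,0,3],"roll": 0,"grip": 0}])

```text
time_s: 8.25
position: [0.482, -0.333, 0.0323]
tcp_rot: [[0.99, 0.142, 0.001], [0.142, -0.99, -0.002], [0.001, 0.002, -1.0]]
force: [-9.2, 7.4, 46.2]
opening: 0.132
grasp_force: 30.0
```

Call:
move_arm(increments=[{"xyz": [0,0,1],"roll": 0,"grip": 0},{"xyz": [0,0,0],"roll": 0,"grip": 0},{"xyz": [0,0,0],"roll": 0,"grip": 45},{"xyz": [0,0,0],"roll": 0,"grip": 45},{"xyz": [0,0,0],"roll": 0,"grip": 45}])

```text
time_s: 8.67
position: [0.4829, -0.3341, 0.0278]
tcp_rot: [[0.99, 0.141, 0.004], [0.141, -0.99, -0.004], [0.004, 0.005, -1.0]]
force: [0.6, -0.9, -0.2]
opening: 0.279
grasp_force: 0.0
```

Call:
move_arm(increments=[{"xyz": [0,0,-25],"roll": 0,"grip": 45},{"xyz": [0,0,-40],"roll": 0,"grip": 20},{"xyz": [0,0,-40],"roll": 0,"grip": 0},{"xyz": [0,0,-40],"roll": 0,"grip": 0},{"xyz": [0,0,-20],"roll": 0,"grip": 0}])

```text
time_s: 9.08
position: [0.4832, -0.3346, 0.1958]
tcp_rot: [[0.99, 0.141, 0.007], [0.141, -0.99, -0.007], [0.006, 0.008, -1.0]]
force: [-0.1, -0.1, -0.4]
opening: 0.221
grasp_force: 0.0
```

```bash
python3 -c "
from h import *
p,d,W,T=cloud('top');x,y,z=W[...,0],W[...,1],W[...,2]
save('t1',p[120:270,170:470])
p,d,W,T=cloud('wrist');x,y,z=W[...,0],W[...,1],W[...,2]
m=(z>.044)&(z<.056)&(p.max(-1)<70)&(abs(x-.48)<.07)&(abs(y+.33)<.08);print(m.sum(),cv2.minAreaRect(W[m][:,:2].astype(np.float32)*1000))
m=(z>.006)&(z<.02)&(p.min(-1)>110)&(abs(x-.48)<.1)&(abs(y+.33)<.1);print(m.sum(),cv2.minAreaRect(W[m][:,:2].astype(np.float32)*1000),np.percentile(z[m],[5,95]))
to(st=[90,40,200],yaw=YAW)"
```

```text
722 ((482.95599365234375, -332.5279235839844), (72.87522888183594, 10.502092361450195), 8.09961986541748)
9354 ((483.3451232910156, -333.17437744140625), (142.6002655029297, 103.94550323486328), 7.937582015991211) [0.01065637 0.01317166]
t 9.18 st [ -91.7 -301.7  195.7] w [ 483.8 -335.3  195.7] yaw 0.1413 F [ 0.3 -0.9 -0. ] M [0.03 0.02 0.04] open 0.135 gf 0.0 j6 36
tool delta [ 182.7 -341.1   -6.4] rows 9.3 roll 0.003
```

Call:
move_arm(increments=[{"xyz": [15,-25,0],"roll": 0,"grip": 0},{"xyz": [20,-32,0],"roll": 0,"grip": 0},{"xyz": [20,-32,0],"roll": 0,"grip": 0},{"xyz": [20,-32,0],"roll": 0,"grip": 0},{"xyz": [20,-32,0],"roll": 0,"grip": 0}])

```text
time_s: 9.6
position: [0.5534, -0.1661, 0.189]
tcp_rot: [[0.99, 0.14, -0.001], [0.14, -0.99, 0.001], [-0.001, -0.001, -1.0]]
force: [0.6, -0.3, -0.3]
opening: 0.006
grasp_force: 0.0
```

Call:
move_arm(increments=[{"xyz": [20,-32,0],"roll": 0,"grip": 0},{"xyz": [20,-32,0],"roll": 0,"grip": 0},{"xyz": [20,-32,0],"roll": 0,"grip": 0},{"xyz": [20,-32,0],"roll": 0,"grip": 0},{"xyz": [15,-30,0],"roll": 0,"grip": 0}])

```text
time_s: 10.02
position: [0.626, 0.0043, 0.1888]
tcp_rot: [[0.99, 0.141, -0.001], [0.141, -0.99, 0.0], [-0.001, -0.0, -1.0]]
force: [0.9, -0.1, 0.3]
opening: -0.001
grasp_force: 0.0
```

Call:
move_arm(increments=[{"xyz": [5,-10,0],"roll": 0,"grip": 0},{"xyz": [0,0,0],"roll": 0,"grip": 0},{"xyz": [0,0,0],"roll": 0,"grip": 0}])

```text
time_s: 10.27
position: [0.6282, 0.0126, 0.189]
tcp_rot: [[0.99, 0.142, -0.002], [0.142, -0.99, -0.001], [-0.002, 0.0, -1.0]]
force: [-0.1, -0.8, 0.4]
opening: 0.007
grasp_force: 0.0
```

```bash
python3 -c "
from h import *
look('w5');to(st=[110,16,146],yaw=YAW)"
```

```text
handle top none
stub top 192 rect [ 39.1 152.6] [13.1 13.1] 0.4 z [0.146 0.151 0.152]
lever 3214 rect [138.8  40. ] [16.4 97.5] 11.6 z [0.16  0.162 0.163]
t 10.32 st [ 99.   21.9 189.2] w [628.1  11.6 189.2] yaw 0.1407 F [-0.1 -0.4 -0.4] M [-0.01 -0.03  0.02] open 0.005 gf 0.0 j6 73
tool delta [11.   6.  43.2] rows 1.1 roll 0.002
```

View pics/w5.png

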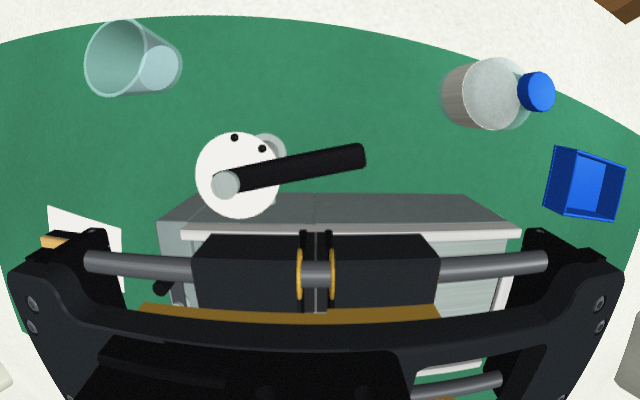

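Call:
move_arm(increments=[{"xyz": [9,6,15],"roll": 0,"grip": 0},{"xyz": [0,0,28],"roll": 0,"grip": 0},{"xyz": [8,0,0],"roll": 0,"grip": 0},{"xyz": [8,0,0],"roll": 0,"grip": 0},{"xyz": [8,0,0],"roll": 0,"grip": 0}])

```text
time_s: 10.73
position: [0.6623, 0.0099, 0.1472]
tcp_rot: [[0.99, 0.139, -0.002], [0.139, -0.99, -0.0], [-0.002, -0.0, -1.0]]
force: [-1.8, 0.6, -0.7]
opening: 0.004
grasp_force: 0.9
```

Call:
move_arm(increments=[{"xyz": [8,0,0],"roll": 0,"grip": 0},{"xyz": [8,0,0],"roll": 0,"grip": 0},{"xyz": [5,0,0],"roll": 0,"grip": 0},{"xyz": [3,0,0],"roll": 0,"grip": 0},{"xyz": [0,0,0],"roll": 0,"grip": 0}])

```text
time_s: 11.15
position: [0.6877, 0.0147, 0.1477]
tcp_rot: [[0.99, 0.141, 0.003], [0.141, -0.99, -0.0], [0.003, 0.001, -1.0]]
force: [0.5, 0.0, -0.0]
opening: 0.005
grasp_force: 0.0
```

```bash
python3 -c "
from h import *
look();to(st=[158,16,146],yaw=YAW)"
```

```text
handle top none
stub top none
lever 2028 rect [173.5  24.1] [28.5 39.8] 42.7 z [0.159 0.162 0.164]
t 11.20 st [158.1  16.9 147.6] w [687.3  14.8 147.6] yaw 0.1410 F [-0.6 -0.2 -0.1] M [-0.   -0.02 -0.02] open 0.008 gf 0.0 j6 74
tool delta [-0.1  0.9  1.6] rows 0.0 roll 0.003
```

Call:
move_arm(increments=[{"xyz": [-25,0,0],"roll": 0,"grip": 0},{"xyz": [-25,0,-30],"roll": 0,"grip": 0},{"xyz": [-30,0,-25],"roll": 0,"grip": 30},{"xyz": [0,0,0],"roll": 0,"grip": 60},{"xyz": [0,0,0],"roll": 0,"grip": 60}])

```text
time_s: 11.62
position: [0.6073, 0.0033, 0.2044]
tcp_rot: [[0.99, 0.14, 0.005], [0.14, -0.99, -0.001], [0.005, 0.001, -1.0]]
force: [0.2, 0.6, 0.2]
opening: 0.152
grasp_force: 0.0
```

```bash
python3 -c "
from h import *
look();
p,d,W,T=cloud('top');x,y,z=W[...,0],W[...,1],W[...,2];h=cv2.cvtColor(p,cv2.COLOR_RGB2HSV)
m=(h[...,0]<30)&(y>.25)&(y<.5)&(z>.065)&(z<.12)&(x>.3)&(x<.6);print('grip',m.sum(),cv2.minAreaRect(W[m][:,:2].astype(np.float32)*1000),z[m].mean())
to(w=[.478,.356,.2],yaw=.1)"
```

```text
handle top none
stub top 61 rect [ 43.4 151.2] [11.2  4.4] 73.4 z [0.145 0.149 0.152]
lever 2816 rect [158.2  49.4] [16.4 96.4] 42.3 z [0.16  0.162 0.163]
grip 139 ((477.9263000488281, 356.0375061035156), (18.39990234375, 69.76750946044922), 6.39677095413208) 0.08605789103478768
t 11.72 st [ 77.7  16.6 202.2] w [607.7   3.4 202.2] yaw 0.1407 F [ 1.5 -0.1  0.4] M [-0.01  0.05  0.03] open 0.238 gf 0.0 j6 72
tool delta [ -79.  -367.3    1.9] rows 9.0 roll 0.041
```

Call:
move_arm(increments=[{"xyz": [-8,-36,0],"roll": 0,"grip": 60},{"xyz": [-8,-36,0],"roll": 0,"grip": 60},{"xyz": [-8,-37,0],"roll": 0,"grip": 60},{"xyz": [-8,-37,0],"roll": 0,"grip": 60},{"xyz": [-8,-37,0],"roll": 0,"grip": 60}])

```text
time_s: 12.13
position: [0.5416, 0.1806, 0.2006]
tcp_rot: [[0.99, 0.14, -0.001], [0.14, -0.99, 0.0], [-0.001, -0.0, -1.0]]
force: [0.3, 0.5, -0.6]
opening: 0.569
grasp_force: 0.0
```

Call:
move_arm(increments=[{"xyz": [-8,-37,0],"roll": 0,"grip": 60},{"xyz": [-8,-37,0],"roll": 0,"grip": 60},{"xyz": [-8,-37,0],"roll": 0,"grip": 60},{"xyz": [-8,-37,0],"roll": 0,"grip": 60},{"xyz": [-7,-36,0],"roll": 0,"grip": 60}])

```text
time_s: 12.55
position: [0.4766, 0.358, 0.2006]
tcp_rot: [[0.99, 0.141, -0.001], [0.141, -0.99, -0.0], [-0.001, 0.0, -1.0]]
force: [0.6, 0.4, -0.4]
opening: 0.595
grasp_force: 0.0
```

Call:
move_arm(increments=[{"xyz": [0,0,0],"roll": -0.12,"grip": 60},{"xyz": [0,0,0],"roll": -0.12,"grip": 60},{"xyz": [0,0,0],"roll": -0.12,"grip": 60},{"xyz": [0,0,0],"roll": -0.12,"grip": 60},{"xyz": [0,0,0],"roll": -0.12,"grip": 60}])

```text
time_s: 12.97
position: [0.4775, 0.3565, 0.2004]
tcp_rot: [[0.733, 0.68, -0.001], [0.68, -0.733, -0.0], [-0.001, -0.001, -1.0]]
force: [0.2, 0.2, 0.1]
opening: 0.597
grasp_force: 0.0
```

Call:
move_arm(increments=[{"xyz": [0,0,0],"roll": -0.12,"grip": 60},{"xyz": [0,0,0],"roll": -0.12,"grip": 60},{"xyz": [0,0,0],"roll": -0.12,"grip": 60},{"xyz": [0,0,0],"roll": -0.12,"grip": 60},{"xyz": [0,0,0],"roll": -0.12,"grip": 60}])

```text
time_s: 13.38
position: [0.4777, 0.3563, 0.2004]
tcp_rot: [[0.222, 0.975, -0.001], [0.975, -0.222, -0.0], [-0.001, -0.001, -1.0]]
force: [-0.5, 0.5, -0.9]
opening: 0.597
grasp_force: 0.0
```

Call:
move_arm(increments=[{"xyz": [0,0,0],"roll": -0.12,"grip": 60},{"xyz": [0,0,0],"roll": -0.12,"grip": 60},{"xyz": [0,0,0],"roll": -0.1,"grip": 60},{"xyz": [0,0,0],"roll": 0,"grip": 60},{"xyz": [0,0,0],"roll": 0,"grip": 60}])

```text
time_s: 13.8
position: [0.4775, 0.3561, 0.2008]
tcp_rot: [[-0.107, 0.994, -0.001], [0.994, 0.107, -0.0], [-0.0, -0.001, -1.0]]
force: [0.0, 0.2, 1.1]
opening: 0.6
grasp_force: 0.0
```

```bash
python3 - <<'E'
from h import *
p,d,W,T=cloud('wrist');save('w6',p);x,y,z=W[...,0],W[...,1],W[...,2];h=cv2.cvtColor(p,cv2.COLOR_RGB2HSV)
for n,a,b in[('grip',.078,.093),('block',.03,.046)]:
    m=(h[...,0]<30)&(h[...,1]>50)&(y>.2)&(y<.55)&(z>a)&(z<b)&(x>.3)&(x<.6)
    if m.sum()>5:print(n,m.sum(),cv2.minAreaRect(W[m][:,:2].astype(np.float32)*1000),z[m].mean())
to(w=[.478,.356,.055],yaw=np.radians(96.4))
E
```

```text
grip 1352 ((474.18218994140625, 358.41241455078125), (17.575668334960938, 68.041259765625), 5.604683876037598) 0.0870274249117298
block 4684 ((473.8780822753906, 357.850830078125), (61.346641540527344, 118.13863372802734), 5.608286380767822) 0.04167987305952967
t 13.85 st [ -2.7 383.8 201. ] w [477.4 356.  201. ] yaw 1.6785 F [ 0.3 -0.7 -0.6] M [ 0.01 -0.14  0.02] open 0.599 gf 0.0 j6 20
tool delta [  0.    0.7 146. ] rows 3.5 roll -0.004
```

View pics/w6.png

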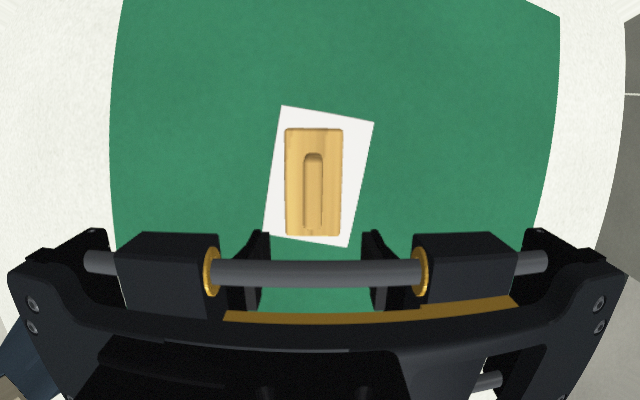

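Call:
move_arm(increments=[{"xyz": [2.4,-3.2,30],"roll": 0.01,"grip": 60},{"xyz": [0,0,40],"roll": 0,"grip": 60},{"xyz": [0,0,40],"roll": 0,"grip": 60},{"xyz": [0,0,30],"roll": 0,"grip": 60},{"xyz": [0,0,10],"roll": 0,"grip": 60}])

```text
time_s: 14.27
position: [0.4708, 0.3562, 0.0471]
tcp_rot: [[-0.098, 0.995, -0.008], [0.995, 0.098, -0.004], [-0.003, -0.008, -1.0]]
force: [-1.0, -0.2, 0.1]
opening: 0.598
grasp_force: 0.0
```

Call:
move_arm(increments=[{"xyz": [0,0,0],"roll": 0,"grip": 30},{"xyz": [0,0,0],"roll": 0,"grip": 0},{"xyz": [0,0,0],"roll": 0,"grip": 0},{"xyz": [0,0,0],"roll": 0,"grip": 0},{"xyz": [0,0,0],"roll": 0,"grip": 0}])

```text
time_s: 14.68
position: [0.4751, 0.3584, 0.054]
tcp_rot: [[-0.1, 0.995, 0.004], [0.995, 0.1, 0.002], [0.001, 0.004, -1.0]]
force: [1.2, -0.6, -0.6]
opening: 0.305
grasp_force: 0.0
```

Call:
move_arm(increments=[{"xyz": [0,0,-10],"roll": 0,"grip": 0},{"xyz": [0,0,-40],"roll": 0,"grip": 0},{"xyz": [0,0,-40],"roll": 0,"grip": 0},{"xyz": [0,0,-40],"roll": 0,"grip": 0},{"xyz": [0,0,-30],"roll": 0,"grip": 0}])

```text
time_s: 15.1
position: [0.4742, 0.358, 0.2163]
tcp_rot: [[-0.1, 0.995, 0.004], [0.995, 0.1, 0.002], [0.001, 0.004, -1.0]]
force: [0.2, -0.1, -2.1]
opening: 0.206
grasp_force: 30.0
```

```bash
python3 - <<'E'
from h import *
p,d,W,T=cloud('top');x,y,z=W[...,0],W[...,1],W[...,2];h=cv2.cvtColor(p,cv2.COLOR_RGB2HSV)
p,d,W,T=cloud('wrist');save('w7',p);x,y,z=W[...,0],W[...,1],W[...,2]
m=(p.min(-1)>150)&(y>.2)&(y<.5)&(z>-.005)&(z<.015)&(x>.35)&(x<.6);print('pad',m.sum(),cv2.minAreaRect(W[m][:,:2].astype(np.float32)*1000))
to(st=[0,-215,200],yaw=YAW)
E
```

```text
pad 1853 ((477.1994323730469, 355.5616149902344), (161.005615234375, 110.14332580566406), 85.74040985107422)
t 15.20 st [ -2.4 387.5 219.4] w [477.2 359.6 219.4] yaw 1.6709 F [ 0.7 -0.  -2. ] M [ 0.07 -0.13 -0.04] open 0.203 gf 30.0 j6 21
tool delta [-602.    25.1   16.6] rows 14.5 roll 1.533
```

Call:
move_arm(increments=[{"xyz": [0,0,-5],"roll": 0.12,"grip": 0},{"xyz": [0,0,-5],"roll": 0.12,"grip": 0},{"xyz": [0,0,-5],"roll": 0.12,"grip": 0},{"xyz": [0,0,0],"roll": 0.12,"grip": 0},{"xyz": [0,0,0],"roll": 0.12,"grip": 0}])

```text
time_s: 15.62
position: [0.4727, 0.3572, 0.2264]
tcp_rot: [[0.485, 0.875, -0.002], [0.875, -0.485, -0.001], [-0.002, -0.001, -1.0]]
force: [0.4, 0.2, -3.0]
opening: 0.201
grasp_force: 30.0
```

Call:
move_arm(increments=[{"xyz": [0,0,0],"roll": 0.12,"grip": 0},{"xyz": [0,0,0],"roll": 0.12,"grip": 0},{"xyz": [0,0,0],"roll": 0.12,"grip": 0},{"xyz": [0,0,0],"roll": 0.12,"grip": 0},{"xyz": [0,0,0],"roll": 0.12,"grip": 0}])

```text
time_s: 16.03
position: [0.4724, 0.357, 0.2259]
tcp_rot: [[0.894, 0.448, -0.003], [0.448, -0.894, -0.001], [-0.003, -0.0, -1.0]]
force: [0.8, -0.4, -2.1]
opening: 0.205
grasp_force: 30.0
```

Call:
move_arm(increments=[{"xyz": [0,0,0],"roll": 0.12,"grip": 0},{"xyz": [0,0,0],"roll": 0.12,"grip": 0},{"xyz": [0,0,0],"roll": 0.093,"grip": 0},{"xyz": [0,0,0],"roll": 0,"grip": 0},{"xyz": [0,20,0],"roll": 0,"grip": 0}])

```text
time_s: 16.45
position: [0.4754, 0.3401, 0.2263]
tcp_rot: [[0.99, 0.142, -0.001], [0.142, -0.99, 0.002], [-0.001, -0.002, -1.0]]
force: [0.9, -0.8, -2.4]
opening: 0.202
grasp_force: 30.0
```

Call:
move_arm(increments=[{"xyz": [0,36,0],"roll": 0,"grip": 0},{"xyz": [0,36,0],"roll": 0,"grip": 0},{"xyz": [0,36,0],"roll": 0,"grip": 0},{"xyz": [0,36,0],"roll": 0,"grip": 0},{"xyz": [0,36,0],"roll": 0,"grip": 0}])

```text
time_s: 16.87
position: [0.5002, 0.158, 0.2265]
tcp_rot: [[0.99, 0.141, -0.002], [0.141, -0.99, -0.0], [-0.002, -0.0, -1.0]]
force: [1.2, -0.2, -2.8]
opening: 0.2
grasp_force: 30.0
```

Call:
move_arm(increments=[{"xyz": [0,36,0],"roll": 0,"grip": 0},{"xyz": [0,36,0],"roll": 0,"grip": 0},{"xyz": [0,36,0],"roll": 0,"grip": 0},{"xyz": [0,36,0],"roll": 0,"grip": 0},{"xyz": [0,36,0],"roll": 0,"grip": 0}])

```text
time_s: 17.28
position: [0.525, -0.0202, 0.2266]
tcp_rot: [[0.99, 0.14, -0.001], [0.14, -0.99, 0.0], [-0.001, -0.001, -1.0]]
force: [0.5, 0.6, -3.2]
opening: 0.203
grasp_force: 30.0
```

Call:
move_arm(increments=[{"xyz": [0,36,0],"roll": 0,"grip": 0},{"xyz": [0,36,0],"roll": 0,"grip": 0},{"xyz": [0,36,0],"roll": 0,"grip": 0},{"xyz": [0,36,0],"roll": 0,"grip": 0},{"xyz": [0,36,0],"roll": 0,"grip": 0}])

```text
time_s: 17.7
position: [0.5498, -0.1983, 0.2264]
tcp_rot: [[0.99, 0.14, -0.002], [0.14, -0.99, 0.001], [-0.001, -0.001, -1.0]]
force: [-0.2, 0.6, -2.4]
opening: 0.204
grasp_force: 30.0
```

Call:
move_arm(increments=[{"xyz": [0,36,0],"roll": 0,"grip": 0},{"xyz": [0,10,0],"roll": 0,"grip": 0},{"xyz": [0,0,0],"roll": 0,"grip": 0},{"xyz": [0,0,0],"roll": 0,"grip": 0}])

```text
time_s: 18.03
position: [0.5559, -0.2421, 0.2261]
tcp_rot: [[0.991, 0.137, -0.002], [0.137, -0.991, 0.002], [-0.002, -0.003, -1.0]]
force: [-0.3, 0.6, -2.9]
opening: 0.203
grasp_force: 30.0
```

```bash
python3 - <<'E'
from h import *
s=bot.read_state();t=tost(np.array(s['position']))
p,d,W,T=cloud('side');save('s2',p)
for n in ['side','top']:
    p,d,W,T=cloud(n)
    S=tost(W);x,y,z=S[...,0]-t[0],S[...,1]-t[1],S[...,2]-t[2];h=cv2.cvtColor(p,cv2.COLOR_RGB2HSV)
    m=(h[...,0]>8)&(h[...,0]<28)&(h[...,1]>60)&(abs(x)<.09)&(abs(y)<.07)&(z>-.1)&(z<.08)
    print(n,m.sum()); 
    if m.sum()>5: print(np.round(np.percentile(np.c_[x[m],y[m],z[m]],[1,5,50,95,99],axis=0)*1000).tolist())
    m=(h[...,0]<16)&(h[...,1]>120)&(S[...,2]>.115)&(S[...,2]<.16)&(abs(S[...,0])<.08)&(S[...,1]<.03)&(S[...,1]>-.17)
    nn,L,st,c=cv2.connectedComponentsWithStats(m.astype(np.uint8))
    for i in range(1,nn):
        if st[i,4]>15: print('cut',np.round(np.nanmean(S[L==i],0)*1000))
to(st=[0,-205,200],yaw=YAW)
E
```

```text
side 1427
[[-59.0, -35.0, -41.0], [-58.0, -31.0, -37.0], [-24.0, -11.0, -25.0], [42.0, 20.0, 21.0], [55.0, 28.0, 78.0]]
cut [ 40. -43. 132.]
cut [-48. -34. 131.]
cut [ -6. -70. 130.]
cut [ -49. -110.  133.]
top 112
[[-53.0, -28.0, -30.0], [-50.0, -27.0, -29.0], [-33.0, -14.0, -23.0], [58.0, 30.0, 19.0], [61.0, 32.0, 70.0]]
cut [ 48. -33. 139.]
cut [  0. -63. 134.]
cut [ -44. -102.  138.]
cut [-42. -26. 137.]
t 18.18 st [  -6.8 -217.8  226.6] w [ 556.3 -240.4  226.6] yaw 0.1400 F [-0.5  0.5 -3.2] M [ 0.01  0.02 -0.04] open 0.206 gf 30.0 j6 48
tool delta [  6.9 -12.7  26.6] rows 0.7 roll 0.002
```

View pics/s2.png

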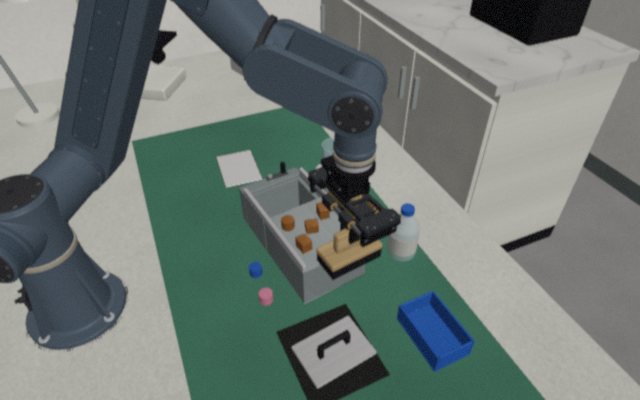

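Call:
move_arm(increments=[{"xyz": [8,-8,10],"roll": 0.002,"grip": 0},{"xyz": [0,0,20],"roll": 0,"grip": 0},{"xyz": [0,0,15],"roll": 0,"grip": 0},{"xyz": [0,0,5],"roll": 0,"grip": 0},{"xyz": [0,0,0],"roll": 0,"grip": 0}])

```text
time_s: 18.6
position: [0.5629, -0.2311, 0.1749]
tcp_rot: [[0.991, 0.137, -0.004], [0.137, -0.991, 0.003], [-0.003, -0.003, -1.0]]
force: [0.1, -1.1, -2.7]
opening: 0.203
grasp_force: 30.0
```

```bash
python3 - <<'E'
from h import *
s=bot.read_state();t=tost(np.array(s['position']))
p,d,W,T=cloud('side')
S=tost(W);x,y,z=S[...,0]-t[0],S[...,1]-t[1],S[...,2];h=cv2.cvtColor(p,cv2.COLOR_RGB2HSV)
m=(h[...,0]>8)&(h[...,0]<28)&(h[...,1]>60)&(abs(x)<.09)&(abs(y)<.07)&(z>.1)&(z<.24)
print(np.round(np.percentile(np.c_[x[m],y[m],z[m]],[1,5,50,95,99],axis=0)*1000).tolist())
b=(p.max(-1)<60)&(abs(x)<.055)&(y>-.06)&(y<.04)&(z>.08)&(z<.15);print('bristle',b.sum(),np.percentile(z[b]*1000,[1,5,50,95]).round())
to(st=[1,-205,176],yaw=YAW)
E
```

```text
[[-60.0, -33.0, 133.0], [-58.0, -32.0, 136.0], [-25.0, -12.0, 150.0], [38.0, 19.0, 195.0], [53.0, 26.0, 197.0]]
bristle 262 [113. 115. 125. 134.]
t 18.65 st [   1.7 -210.4  176.2] w [ 563.7 -232.   176.2] yaw 0.1372 F [-0.7  0.4 -2. ] M [-0.01 -0.    0.  ] open 0.206 gf 30.0 j6 49
tool delta [-0.7 -5.4  0.2] rows 0.1 roll -0.001
```

Call:
move_arm(increments=[{"xyz": [0,-10,1],"roll": 0,"grip": 0},{"xyz": [0,-10,0],"roll": 0,"grip": 0},{"xyz": [0,-10,0],"roll": 0,"grip": 0},{"xyz": [0,-10,0],"roll": 0,"grip": 0},{"xyz": [0,-10,0],"roll": 0,"grip": 0}])

```text
time_s: 19.07
position: [0.5569, -0.1826, 0.1766]
tcp_rot: [[0.991, 0.136, 0.001], [0.136, -0.991, -0.0], [0.001, 0.0, -1.0]]
force: [0.2, 0.8, -3.1]
opening: 0.205
grasp_force: 30.0
```

Call:
move_arm(increments=[{"xyz": [0,-10,0],"roll": 0,"grip": 0},{"xyz": [0,-10,0],"roll": 0,"grip": 0},{"xyz": [0,-10,0],"roll": 0,"grip": 0},{"xyz": [0,-10,0],"roll": 0,"grip": 0},{"xyz": [0,-10,0],"roll": 0,"grip": 0}])

```text
time_s: 19.48
position: [0.5502, -0.1335, 0.176]
tcp_rot: [[0.991, 0.135, 0.0], [0.135, -0.991, -0.0], [0.0, 0.0, -1.0]]
force: [-0.7, -1.3, -3.0]
opening: 0.21
grasp_force: 30.0
```

Call:
move_arm(increments=[{"xyz": [0,-10,0],"roll": 0,"grip": 0},{"xyz": [0,-10,0],"roll": 0,"grip": 0},{"xyz": [0,-10,0],"roll": 0,"grip": 0},{"xyz": [0,-10,0],"roll": 0,"grip": 0},{"xyz": [0,-10,0],"roll": 0,"grip": 0}])

```text
time_s: 19.9
position: [0.5434, -0.0841, 0.176]
tcp_rot: [[0.991, 0.135, 0.0], [0.135, -0.991, -0.0], [0.0, 0.0, -1.0]]
force: [-0.3, -1.3, -1.8]
opening: 0.206
grasp_force: 30.0
```

```bash
cat > cuts.py <<'E'
from h import *
def cuts(names=('side','top')):
  for n in names:
    p,d,W,T=cloud(n)
    S=tost(W);h=cv2.cvtColor(p,cv2.COLOR_RGB2HSV)
    m=(h[...,0]<17)&(h[...,1]>130)&(S[...,2]>-.02)&(S[...,2]<.16)&(abs(S[...,0])<.25)&(S[...,1]<.25)&(S[...,1]>-.3)
    nn,L,st,c=cv2.connectedComponentsWithStats(m.astype(np.uint8))
    for i in range(1,nn):
        if st[i,4]>8: print(n,st[i,4],np.round(c[i]),np.round(np.nanmean(S[L==i],0)*1000))
  return p
if __name__=='__main__': cuts();stat()
E
python3 cuts.py
```

```text
side 204 [280. 214.] [-50.  -1. 134.]
t 20.00 st [  1.3 -59.8 175.8] w [542.6 -82.8 175.8] yaw 0.1373 F [ 0.3 -0.3 -3.5] M [-0.04  0.07 -0.03] open 0.205 gf 30.0 j6 62
```

Call:
move_arm(increments=[{"xyz": [0,-10,0],"roll": 0,"grip": 0},{"xyz": [0,-10,0],"roll": 0,"grip": 0},{"xyz": [0,-10,0],"roll": 0,"grip": 0},{"xyz": [0,-8,0],"roll": 0,"grip": 0},{"xyz": [0,-8,0],"roll": 0,"grip": 0}])

```text
time_s: 20.42
position: [0.537, -0.0383, 0.1759]
tcp_rot: [[0.991, 0.136, -0.0], [0.136, -0.991, 0.0], [-0.0, -0.0, -1.0]]
force: [-0.4, -1.2, -2.8]
opening: 0.206
grasp_force: 30.0
```

Call:
move_arm(increments=[{"xyz": [0,-8,0],"roll": 0,"grip": 0},{"xyz": [0,-8,0],"roll": 0,"grip": 0},{"xyz": [0,-8,0],"roll": 0,"grip": 0},{"xyz": [0,-8,0],"roll": 0,"grip": 0},{"xyz": [0,-8,0],"roll": 0,"grip": 0}])

```text
time_s: 20.83
position: [0.5316, 0.0012, 0.1759]
tcp_rot: [[0.991, 0.135, -0.0], [0.135, -0.991, 0.0], [-0.0, -0.0, -1.0]]
force: [-0.4, -0.0, -2.4]
opening: 0.2
grasp_force: 30.0
```

Call:
move_arm(increments=[{"xyz": [0,-8,0],"roll": 0,"grip": 0},{"xyz": [0,0,0],"roll": 0,"grip": 0},{"xyz": [0,20,0],"roll": 0,"grip": 0},{"xyz": [0,20,-30],"roll": 0,"grip": 0},{"xyz": [0,20,-30],"roll": 0,"grip": 0}])

```text
time_s: 21.25
position: [0.5373, -0.0512, 0.2348]
tcp_rot: [[0.991, 0.136, -0.006], [0.136, -0.991, 0.001], [-0.005, -0.002, -1.0]]
force: [1.3, 0.1, -2.9]
opening: 0.205
grasp_force: 30.0
```

```bash
python3 cuts.py; python3 -c "
from h import *
p,d,W,T=cloud('top');save('t3',cv2.resize(p[150:270,230:430],(800,480)))
bot.capture('wrist')
"
```

```text
top 11 [300. 217.] [ 5. 85. 30.]
top 9 [317. 226.] [-36.  31.  65.]
t 21.35 st [  6.3 -32.7 240.9] w [543.8 -55.3 240.9] yaw 0.1332 F [ 0.6 -0.6 -2.4] M [ 0.04 -0.12 -0.06] open 0.204 gf 30.0 j6 65
```

View pics/t3.png

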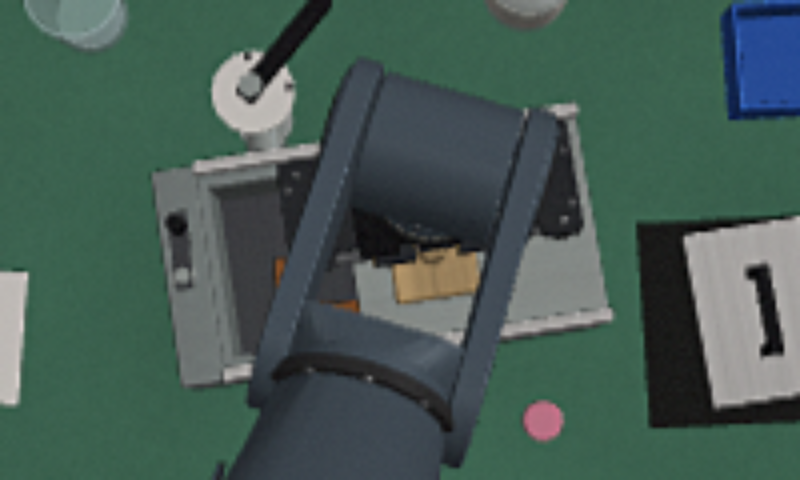

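Call:
move_arm(increments=[{"xyz": [0,-25,0],"roll": 0,"grip": 0},{"xyz": [0,-36,0],"roll": 0,"grip": 0},{"xyz": [0,-36,0],"roll": 0,"grip": 0},{"xyz": [0,-36,0],"roll": 0,"grip": 0},{"xyz": [0,-36,0],"roll": 0,"grip": 0}])

```text
time_s: 21.87
position: [0.5135, 0.1183, 0.2341]
tcp_rot: [[0.991, 0.135, -0.005], [0.135, -0.991, 0.0], [-0.005, -0.001, -1.0]]
force: [1.4, -0.2, -2.8]
opening: 0.206
grasp_force: 30.0
```

Call:
move_arm(increments=[{"xyz": [0,-36,0],"roll": 0,"grip": 0},{"xyz": [0,-36,0],"roll": 0,"grip": 0},{"xyz": [0,-36,0],"roll": 0,"grip": 0},{"xyz": [0,-36,0],"roll": 0,"grip": 0},{"xyz": [0,-36,0],"roll": 0,"grip": 0}])

```text
time_s: 22.28
position: [0.4888, 0.2964, 0.2339]
tcp_rot: [[0.991, 0.136, -0.005], [0.136, -0.991, -0.001], [-0.005, 0.001, -1.0]]
force: [1.8, -0.5, -2.7]
opening: 0.208
grasp_force: 30.0
```

Call:
move_arm(increments=[{"xyz": [0,-36,0],"roll": -0.12,"grip": 0},{"xyz": [0,0,0],"roll": -0.12,"grip": 0},{"xyz": [0,0,0],"roll": -0.12,"grip": 0},{"xyz": [0,0,0],"roll": -0.12,"grip": 0},{"xyz": [0,0,0],"roll": -0.12,"grip": 0}])

```text
time_s: 22.7
position: [0.4841, 0.3307, 0.2337]
tcp_rot: [[0.736, 0.677, -0.005], [0.677, -0.736, -0.002], [-0.005, -0.002, -1.0]]
force: [-0.1, -0.6, -3.7]
opening: 0.203
grasp_force: 30.0
```

Call:
move_arm(increments=[{"xyz": [0,0,0],"roll": -0.12,"grip": 0},{"xyz": [0,0,0],"roll": -0.12,"grip": 0},{"xyz": [0,0,0],"roll": -0.12,"grip": 0},{"xyz": [0,0,0],"roll": -0.12,"grip": 0},{"xyz": [0,0,0],"roll": -0.12,"grip": 0}])

```text
time_s: 23.12
position: [0.4844, 0.3302, 0.2338]
tcp_rot: [[0.226, 0.974, -0.005], [0.974, -0.226, -0.002], [-0.003, -0.004, -1.0]]
force: [0.4, -0.1, -2.7]
opening: 0.204
grasp_force: 30.0
```

Call:
move_arm(increments=[{"xyz": [0,0,0],"roll": -0.12,"grip": 0},{"xyz": [0,0,0],"roll": -0.12,"grip": 0},{"xyz": [0,0,0],"roll": -0.06,"grip": 0},{"xyz": [0,0,0],"roll": 0,"grip": 0},{"xyz": [0,0,0],"roll": 0,"grip": 0}])

```text
time_s: 23.53
position: [0.4851, 0.3302, 0.2344]
tcp_rot: [[-0.064, 0.998, -0.004], [0.998, 0.064, -0.001], [-0.001, -0.004, -1.0]]
force: [-0.7, 0.0, -2.9]
opening: 0.204
grasp_force: 30.0
```

```bash
python3 cuts.py; python3 -c "
from h import *
p,d,W,T=cloud('top');save('t4',cv2.resize(p[130:270,170:470],(800,373)))
to(w=[.477,.3556,.075],yaw=1.65)
"
```

```text
top 70 [308. 203.] [45. 50. 37.]
top 72 [303. 219.] [-3. 76. 30.]
top 136 [311. 230.] [-44.  52.  56.]
t 23.63 st [  2.  357.2 235. ] w [485.8 330.3 235. ] yaw 1.6350 F [-0.   0.6 -2.8] M [-0.02 -0.08 -0.01] open 0.205 gf 30.0 j6 20
t 23.68 st [  2.3 357.2 235.3] w [486.1 330.3 235.3] yaw 1.6351 F [ 1.1 -0.5 -3.1] M [-0.01 -0.06  0.01] open 0.206 gf 30.0 j6 20
tool delta [ 25.9  -7.2 160.3] rows 3.9 roll -0.015
```

View pics/t4.png

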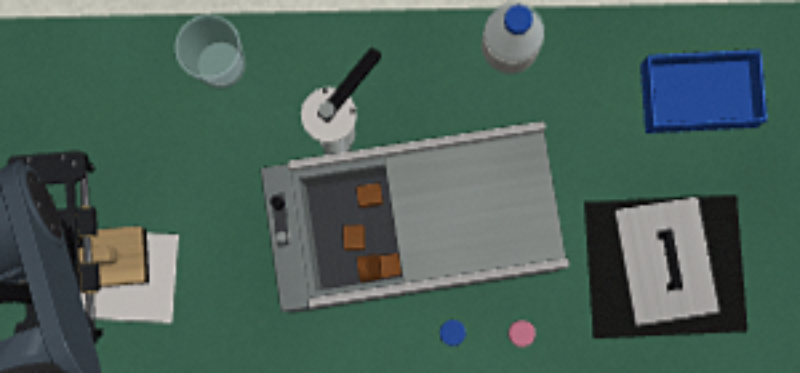

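Call:
move_arm(increments=[{"xyz": [20,-7,10],"roll": 0,"grip": 0},{"xyz": [6,0,40],"roll": 0,"grip": 0},{"xyz": [0,0,40],"roll": 0,"grip": 0},{"xyz": [0,0,40],"roll": 0,"grip": 0},{"xyz": [0,0,20],"roll": 0,"grip": 0}])

```text
time_s: 24.1
position: [0.4751, 0.3546, 0.0816]
tcp_rot: [[-0.065, 0.998, -0.007], [0.998, 0.065, -0.003], [-0.003, -0.007, -1.0]]
force: [-1.4, -0.2, -2.9]
opening: 0.205
grasp_force: 30.0
```

Call:
move_arm(increments=[{"xyz": [0,0,8],"roll": 0,"grip": 0},{"xyz": [0,0,3],"roll": 0,"grip": 0},{"xyz": [0,0,2],"roll": 0,"grip": 0},{"xyz": [0,0,2],"roll": 0,"grip": 0},{"xyz": [0,0,0],"roll": 0,"grip": 0}])

```text
time_s: 24.52
position: [0.4793, 0.3563, 0.0725]
tcp_rot: [[-0.065, 0.998, 0.003], [0.998, 0.065, 0.001], [0.001, 0.003, -1.0]]
force: [-0.1, -0.3, -2.7]
opening: 0.205
grasp_force: 30.0
```

```bash
python3 -c "
from h import *
to(w=[.477,.3556,.067],yaw=1.65)
"
```

```text
t 24.52 st [ -0.8 383.9  72.5] w [479.3 356.3  72.5] yaw 1.6356 F [-0.1 -0.3 -2.7] M [ 0.   -0.1   0.02] open 0.205 gf 30.0 j6 22
tool delta [-0.5 -2.3  5.5] rows 0.1 roll -0.014
```

Lower 5 mm, release, rise, and turn back.

Call:
move_arm(increments=[{"xyz": [0,-2,3],"roll": 0,"grip": 0},{"xyz": [0,0,2],"roll": 0,"grip": 0},{"xyz": [0,0,0],"roll": 0,"grip": 0},{"xyz": [0,0,0],"roll": 0,"grip": 50},{"xyz": [0,0,0],"roll": 0,"grip": 50}])

```text
time_s: 24.93
position: [0.4766, 0.3558, 0.0666]
tcp_rot: [[-0.065, 0.998, 0.001], [0.998, 0.065, 0.001], [0.0, 0.001, -1.0]]
force: [-0.0, 0.5, 0.6]
opening: 0.28
grasp_force: 0.0
```

Call:
move_arm(increments=[{"xyz": [0,0,0],"roll": 0,"grip": 50},{"xyz": [0,0,0],"roll": 0,"grip": 50},{"xyz": [0,0,-20],"roll": 0,"grip": 50},{"xyz": [0,0,-40],"roll": 0,"grip": 50},{"xyz": [0,0,-40],"roll": 0,"grip": 50}])

```text
time_s: 25.35
position: [0.4748, 0.3548, 0.1655]
tcp_rot: [[-0.065, 0.998, -0.004], [0.998, 0.065, -0.002], [-0.002, -0.005, -1.0]]
force: [0.6, 0.2, 0.5]
opening: 0.491
grasp_force: 0.0
```

Call:
move_arm(increments=[{"xyz": [0,0,-30],"roll": 0.12,"grip": 50},{"xyz": [0,0,0],"roll": 0.12,"grip": 50},{"xyz": [0,0,0],"roll": 0.12,"grip": 50},{"xyz": [0,0,0],"roll": 0.12,"grip": 50},{"xyz": [0,0,0],"roll": 0.12,"grip": 50}])

```text
time_s: 25.77
position: [0.4761, 0.3556, 0.1965]
tcp_rot: [[0.515, 0.857, 0.001], [0.857, -0.515, 0.0], [0.001, 0.0, -1.0]]
force: [0.5, -0.5, -0.5]
opening: 0.496
grasp_force: 0.0
```

Call:
move_arm(increments=[{"xyz": [0,0,0],"roll": 0.12,"grip": 50},{"xyz": [0,0,0],"roll": 0.12,"grip": 50},{"xyz": [0,0,0],"roll": 0.12,"grip": 50},{"xyz": [0,0,0],"roll": 0.12,"grip": 50},{"xyz": [0,0,0],"roll": 0.12,"grip": 50}])

```text
time_s: 26.18
position: [0.476, 0.3555, 0.196]
tcp_rot: [[0.909, 0.417, -0.0], [0.417, -0.909, -0.0], [-0.0, 0.0, -1.0]]
force: [0.5, 0.0, 0.4]
opening: 0.5
grasp_force: 0.0
```

Call:
move_arm(increments=[{"xyz": [0,0,0],"roll": 0.12,"grip": 50},{"xyz": [0,0,0],"roll": 0.12,"grip": 50},{"xyz": [0,0,0],"roll": 0.05,"grip": 50},{"xyz": [0,0,0],"roll": 0,"grip": 50},{"xyz": [0,0,0],"roll": 0,"grip": 50}])

```text
time_s: 26.6
position: [0.476, 0.3555, 0.196]
tcp_rot: [[0.989, 0.147, -0.0], [0.147, -0.989, -0.0], [-0.0, 0.0, -1.0]]
force: [0.5, -0.4, 0.4]
opening: 0.499
grasp_force: 0.0
```

```bash
cat > chk.py <<'E'
from h import *
from cuts import cuts
p,d,W,T=cloud('top');x,y,z=W[...,0],W[...,1],W[...,2];h=cv2.cvtColor(p,cv2.COLOR_RGB2HSV)
m=(h[...,0]<30)&(h[...,1]>50)&(y>.2)&(y<.5)&(z>.075)&(z<.1)&(x>.3)&(x<.62)
if m.sum()>5:print('brush grip',m.sum(),cv2.minAreaRect(W[m][:,:2].astype(np.float32)*1000),z[m].mean())
m=(z>.044)&(z<.06)&(p.max(-1)<70)&(abs(x-.48)<.1)&(abs(y+.33)<.1)
if m.sum()>5:print('handle',m.sum(),cv2.minAreaRect(W[m][:,:2].astype(np.float32)*1000))
cuts(['top'])
E
python3 chk.py; python3 -c "
from h import *
to(w=[.483,-.333,.15],yaw=YAW)"
```

```text
brush grip 7 ((481.38037109375, 388.4969177246094), (9.448929786682129, 3.4735419750213623), 0.968452513217926) 0.0864200111207815
handle 82 ((485.3033447265625, -331.97418212890625), (71.13739013671875, 12.341854095458984), 7.211912155151367)
top 70 [308. 203.] [46. 50. 37.]
top 73 [303. 219.] [-3. 76. 29.]
top 135 [311. 230.] [-44.  52.  57.]
t 26.70 st [ -4.1 383.6 196. ] w [476.1 355.6 196. ] yaw 0.1469 F [ 0.4 -0.5  0.7] M [0.04 0.03 0.03] open 0.502 gf 0.0 j6 108
tool delta [-93.9 682.2  46. ] rows 16.5 roll 0.009
```

Call:
move_arm(increments=[{"xyz": [-3,22,0],"roll": 0.009,"grip": 45},{"xyz": [-5,36,0],"roll": 0,"grip": 45},{"xyz": [-5,36,0],"roll": 0,"grip": 45},{"xyz": [-5,36,0],"roll": 0,"grip": 45},{"xyz": [-5,36,0],"roll": 0,"grip": 45}])

```text
time_s: 27.12
position: [0.4759, 0.1867, 0.1961]
tcp_rot: [[0.99, 0.138, 0.0], [0.138, -0.99, -0.0], [0.0, 0.0, -1.0]]
force: [1.2, 0.3, 0.8]
opening: 0.454
grasp_force: 0.0
```

Call:
move_arm(increments=[{"xyz": [-5,36,0],"roll": 0,"grip": 45},{"xyz": [-5,36,0],"roll": 0,"grip": 45},{"xyz": [-5,36,0],"roll": 0,"grip": 45},{"xyz": [-5,36,0],"roll": 0,"grip": 45},{"xyz": [-5,36,0],"roll": 0,"grip": 45}])

```text
time_s: 27.53
position: [0.4758, 0.0046, 0.1962]
tcp_rot: [[0.991, 0.137, 0.001], [0.137, -0.991, -0.0], [0.001, 0.0, -1.0]]
force: [0.9, 0.6, 0.2]
opening: 0.449
grasp_force: 0.0
```

Call:
move_arm(increments=[{"xyz": [-5,36,0],"roll": 0,"grip": 45},{"xyz": [-5,36,0],"roll": 0,"grip": 45},{"xyz": [-5,36,0],"roll": 0,"grip": 45},{"xyz": [-5,36,0],"roll": 0,"grip": 45},{"xyz": [-5,36,0],"roll": 0,"grip": 45}])

```text
time_s: 27.95
position: [0.4755, -0.1773, 0.1962]
tcp_rot: [[0.991, 0.137, 0.0], [0.137, -0.991, -0.0], [0.0, 0.0, -1.0]]
force: [1.2, 0.5, 0.5]
opening: 0.451
grasp_force: 0.0
```

Call:
move_arm(increments=[{"xyz": [-5,36,10],"roll": 0,"grip": 45},{"xyz": [-5,36,10],"roll": 0,"grip": 45},{"xyz": [-5,36,20],"roll": 0,"grip": 45},{"xyz": [-2,15,5],"roll": 0,"grip": 45},{"xyz": [0,0,0],"roll": 0,"grip": 45}])

```text
time_s: 28.37
position: [0.4752, -0.3032, 0.1495]
tcp_rot: [[0.991, 0.133, -0.001], [0.133, -0.991, -0.0], [-0.001, 0.0, -1.0]]
force: [0.0, 0.4, 0.3]
opening: 0.452
grasp_force: 0.0
```

```bash
python3 - <<'E'
from h import *
bot.capture('top')
p,d,W,T=cloud('wrist');x,y,z=W[...,0],W[...,1],W[...,2]
m=(z>.044)&(z<.056)&(p.max(-1)<70)&(abs(x-.48)<.07)&(abs(y+.33)<.08);r=cv2.minAreaRect(W[m][:,:2].astype(np.float32)*1000);print(m.sum(),r)
m=(z>.006)&(z<.02)&(p.min(-1)>110)&(abs(x-.48)<.1)&(abs(y+.33)<.1);r=cv2.minAreaRect(W[m][:,:2].astype(np.float32)*1000);print(m.sum(),r)
to(w=[.4832,-.333,.024],yaw=YAW)
E
```

```text
968 ((482.9732360839844, -332.35601806640625), (72.7143783569336, 11.375439643859863), 8.0948486328125)
12127 ((482.8730773925781, -333.11236572265625), (143.42483520507812, 104.11907958984375), 8.226067543029785)
t 28.47 st [ -95.2 -264.7  150.7] w [ 475.2 -299.1  150.7] yaw 0.1360 F [ 0.8  0.9 -0. ] M [ 0.04 -0.   -0.01] open 0.455 gf 0.0 j6 39
tool delta [  3.5  34.9 126.6] rows 3.2 roll -0.002
```

Call:
move_arm(increments=[{"xyz": [3.5,33.5,0],"roll": -0.005,"grip": 45},{"xyz": [0,0,35],"roll": 0,"grip": 45},{"xyz": [0,0,35],"roll": 0,"grip": 45},{"xyz": [0,0,0],"roll": 0,"grip": 45},{"xyz": [0,0,0],"roll": 0,"grip": 45}])

```text
time_s: 28.88
position: [0.4827, -0.3292, 0.0802]
tcp_rot: [[0.99, 0.143, -0.004], [0.143, -0.99, 0.004], [-0.003, -0.005, -1.0]]
force: [0.1, 1.1, 0.4]
opening: 0.452
grasp_force: 0.0
```

```bash
python3 -c "
from h import *
to(w=[.483,-.3328,.025],yaw=.141)"
```

```text
t 28.88 st [ -91.9 -295.6   80.2] w [ 482.7 -329.2   80.2] yaw 0.1439 F [0.1 1.1 0.4] M [-0.01  0.04 -0.01] open 0.452 gf 0.0 j6 36
tool delta [-0.1  3.9 55.2] rows 1.3 roll 0.003
```

Call:
move_arm(increments=[{"xyz": [0,3,25],"roll": 0.002,"grip": 45},{"xyz": [0,0,20],"roll": 0,"grip": 45},{"xyz": [0,0,10],"roll": 0,"grip": 45},{"xyz": [0,0,0],"roll": 0,"grip": 0},{"xyz": [0,0,0],"roll": 0,"grip": 0}])

```text
time_s: 29.3
position: [0.4849, -0.3351, 0.0275]
tcp_rot: [[0.99, 0.14, 0.001], [0.14, -0.99, -0.001], [0.001, 0.001, -1.0]]
force: [-0.3, 0.7, 0.9]
opening: 0.37
grasp_force: 0.0
```

Call:
move_arm(increments=[{"xyz": [0,0,0],"roll": 0,"grip": 0},{"xyz": [0,0,0],"roll": 0,"grip": 0},{"xyz": [0,0,0],"roll": 0,"grip": 0},{"xyz": [0,0,0],"roll": 0,"grip": 0},{"xyz": [0,0,0],"roll": 0,"grip": 0}])

```text
time_s: 29.72
position: [0.4843, -0.3348, 0.0271]
tcp_rot: [[0.99, 0.139, 0.0], [0.139, -0.99, 0.001], [0.0, -0.0, -1.0]]
force: [0.2, 4.2, 6.5]
opening: 0.132
grasp_force: 30.0
```

```bash
python3 -c "
from h import *
stat()"
```

```text
t 29.72 st [ -91.2 -301.3   27.1] w [ 484.3 -334.8   27.1] yaw 0.1396 F [0.2 4.2 6.5] M [ 0.56 -0.01 -0.02] open 0.132 gf 30.0 j6 36
```

Call:
move_arm(increments=[{"xyz": [0,0,-15],"roll": 0,"grip": 0},{"xyz": [0,0,-40],"roll": 0,"grip": 0},{"xyz": [0,0,-40],"roll": 0,"grip": 0},{"xyz": [0,0,-40],"roll": 0,"grip": 0},{"xyz": [0,0,-40],"roll": 0,"grip": 0}])

```text
time_s: 30.13
position: [0.4834, -0.3349, 0.2021]
tcp_rot: [[0.99, 0.139, -0.001], [0.139, -0.99, 0.001], [-0.001, -0.001, -1.0]]
force: [0.4, -0.0, -3.4]
opening: 0.139
grasp_force: 30.0
```

Call:
move_arm(increments=[{"xyz": [8,-20,-10],"roll": 0,"grip": 0},{"xyz": [8,-35,0],"roll": 0,"grip": 0},{"xyz": [8,-35,0],"roll": 0,"grip": 0},{"xyz": [8,-35,0],"roll": 0,"grip": 0},{"xyz": [8,-35,0],"roll": 0,"grip": 0}])

```text
time_s: 30.55
position: [0.5007, -0.1698, 0.2108]
tcp_rot: [[0.99, 0.138, -0.001], [0.138, -0.99, 0.0], [-0.001, -0.0, -1.0]]
force: [0.7, -0.1, -3.2]
opening: 0.13
grasp_force: 30.0
```

Call:
move_arm(increments=[{"xyz": [8,-35,0],"roll": 0,"grip": 0},{"xyz": [8,-35,0],"roll": 0,"grip": 0},{"xyz": [8,-35,0],"roll": 0,"grip": 0},{"xyz": [8,-35,0],"roll": 0,"grip": 0},{"xyz": [8,-35,0],"roll": 0,"grip": 0}])

```text
time_s: 30.97
position: [0.516, 0.0091, 0.2107]
tcp_rot: [[0.99, 0.139, -0.001], [0.139, -0.99, -0.0], [-0.001, 0.0, -1.0]]
force: [0.7, -0.6, -3.3]
opening: 0.136
grasp_force: 30.0
```

Call:
move_arm(increments=[{"xyz": [8,-35,0],"roll": 0,"grip": 0},{"xyz": [3,-11,0],"roll": 0,"grip": 0},{"xyz": [0,0,0],"roll": 0,"grip": 0},{"xyz": [0,0,0],"roll": 0,"grip": 0},{"xyz": [0,0,0],"roll": 0,"grip": 0}])

```text
time_s: 31.38
position: [0.5209, 0.0536, 0.2107]
tcp_rot: [[0.99, 0.139, -0.001], [0.139, -0.99, -0.001], [-0.001, 0.001, -1.0]]
force: [0.4, 0.3, -3.2]
opening: 0.132
grasp_force: 30.0
```

```bash
cat > cov.py <<'E'
from h import *
s=bot.read_state();t=tost(np.array(s['position']))
p,d,W,T=cloud('wrist');import sys
if len(sys.argv)>1: save(sys.argv[1],p)
S=tost(W);x,y,z=S[...,0],S[...,1],S[...,2];zt=t[2]-.012
m=(abs(z-zt)<.012)&(p.min(-1)>110)&(abs(x-t[0])<.1)&(abs(y-t[1])<.08)
if m.sum()>50:
  print('plate',m.sum(),'x',np.percentile(x[m],[.5,99.5])*1000,'y',np.percentile(y[m],[.5,99.5])*1000,'z',np.percentile(z[m],[5,50,95])*1000)
  for i,(a,nm) in enumerate([(x,'+x edge')]):
    pass
  mm=m&(x>t[0]+.03);print('far part y mid',(np.percentile(y[mm],.5)+np.percentile(y[mm],99.5))*500, cv2.minAreaRect(S[mm][:,:2].astype(np.float32)*1000))
to(st=[0,80,140],yaw=YAW)
E
python3 cov.py w8
```

```text
plate 17997 x [-44.51379683  68.46088095] y [ 27.02867191 129.05729086] z [194.40018998 195.4714616  196.52330558]
far part y mid 78.0421101969147 ((49.04512023925781, 78.09046173095703), (104.36793518066406, 40.62800598144531), 89.99937438964844)
t 31.43 st [ -1.2  78.  210.8] w [521.1  53.3 210.8] yaw 0.1385 F [-0.1 -0.7 -2.4] M [ 0.08 -0.01  0.04] open 0.131 gf 30.0 j6 76
tool delta [ 1.2 -2.  70.8] rows 1.7 roll 0.000
```

View pics/w8.png

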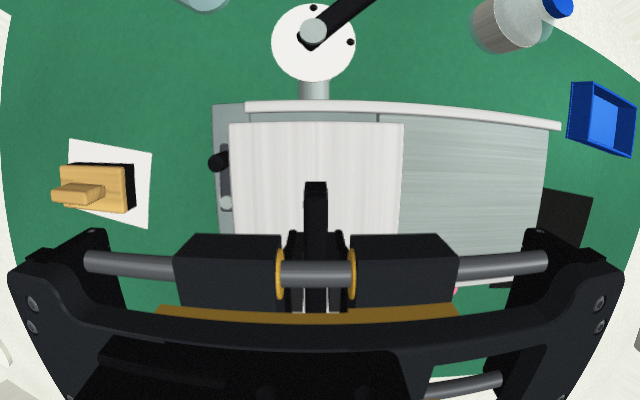

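Call:
move_arm(increments=[{"xyz": [3,-2,20],"roll": 0,"grip": 0},{"xyz": [0,0,25],"roll": 0,"grip": 0},{"xyz": [0,0,8],"roll": 0,"grip": 0},{"xyz": [0,0,0],"roll": 0,"grip": 0},{"xyz": [0,0,0],"roll": 0,"grip": 0}])

```text
time_s: 31.85
position: [0.5237, 0.0561, 0.1579]
tcp_rot: [[0.99, 0.138, -0.001], [0.138, -0.99, -0.0], [-0.001, -0.0, -1.0]]
force: [0.0, 0.1, -1.9]
opening: 0.134
grasp_force: 30.0
```

```bash
python3 cov.py
```

```text
plate 18212 x [-39.35168912 100.80405626] y [ 29.05525404 131.03928439] z [141.40861545 142.56626376 143.61564396]
far part y mid 80.06445815522055 ((66.83143615722656, 80.19306945800781), (69.99429321289062, 104.74999237060547), 0.002860703971236944)
t 31.90 st [  2.6  80.5 158.6] w [524.5  56.3 158.6] yaw 0.1386 F [ 0.3 -0.3 -2.8] M [ 0.05  0.   -0.02] open 0.130 gf 30.0 j6 76
tool delta [-2.6  0.5 18.6] rows 0.4 roll 0.000
```

Call:
move_arm(increments=[{"xyz": [-1,0,12],"roll": 0,"grip": 0},{"xyz": [0,0,9],"roll": 0,"grip": 0},{"xyz": [0,0,4],"roll": 0,"grip": 0},{"xyz": [0,0,2],"roll": 0,"grip": 0},{"xyz": [0,0,0],"roll": 0,"grip": 0}])

```text
time_s: 32.32
position: [0.5228, 0.0569, 0.1309]
tcp_rot: [[0.99, 0.139, -0.0], [0.139, -0.99, 0.0], [-0.0, -0.0, -1.0]]
force: [-0.5, -0.1, -2.6]
opening: 0.135
grasp_force: 30.0
```

Call:
move_arm(increments=[{"xyz": [0,0,2],"roll": 0,"grip": 0},{"xyz": [0,0,2],"roll": 0,"grip": 0},{"xyz": [0,0,1],"roll": 0,"grip": 0},{"xyz": [0,0,0],"roll": 0,"grip": 0}])

```text
time_s: 32.65
position: [0.5227, 0.057, 0.1259]
tcp_rot: [[0.99, 0.139, -0.0], [0.139, -0.99, 0.0], [-0.0, -0.0, -1.0]]
force: [-0.0, -0.1, -2.2]
opening: 0.131
grasp_force: 30.0
```

```bash
python3 cov.py
```

```text
plate 26759 x [-3.72367332 82.22013665] y [  2.20348091 159.86444273] z [108.67227861 110.46403522 111.60379427]
far part y mid 81.31411937875939 ((57.65155792236328, 81.45266723632812), (160.0648651123047, 53.86201095581055), 89.71501159667969)
t 32.70 st [  1.   81.4 126. ] w [522.8  57.  126. ] yaw 0.1398 F [ 0.  -0.2 -2.4] M [ 0.    0.03 -0.  ] open 0.131 gf 30.0 j6 76
tool delta [ -1.    1.4 -14. ] rows 0.3 roll 0.002
```

Call:
move_arm(increments=[{"xyz": [0,0,1],"roll": 0,"grip": 0},{"xyz": [0,0,0],"roll": 0,"grip": 0},{"xyz": [0,0,0],"roll": 0,"grip": 45},{"xyz": [0,0,0],"roll": 0,"grip": 45},{"xyz": [0,0,0],"roll": 0,"grip": 45}])

```text
time_s: 33.12
position: [0.5232, 0.0569, 0.1253]
tcp_rot: [[0.99, 0.139, 0.001], [0.139, -0.99, -0.0], [0.001, 0.0, -1.0]]
force: [-0.3, -0.6, -0.3]
opening: 0.283
grasp_force: 0.0
```

Call:
move_arm(increments=[{"xyz": [0,0,-15],"roll": 0,"grip": 45},{"xyz": [0,0,-25],"roll": 0,"grip": 45},{"xyz": [0,0,-15],"roll": 0,"grip": 27},{"xyz": [0,0,0],"roll": 0,"grip": 27},{"xyz": [0,0,0],"roll": 0,"grip": 27}])

```text
time_s: 33.53
position: [0.5234, 0.0569, 0.1808]
tcp_rot: [[0.99, 0.139, 0.003], [0.139, -0.99, -0.0], [0.002, 0.001, -1.0]]
force: [-0.3, -0.3, 0.9]
opening: 0.311
grasp_force: 0.0
```

```bash
python3 - <<'E'
from h import *
p,S,rep=look('w9');x,y,z=S[...,0],S[...,1],S[...,2]
m=(abs(x)<.065)&(y>.035)&(y<.125)&(z>.09)&(z<.13)&(p.min(-1)>120)
A=np.c_[x[m],y[m],np.ones(m.sum())];c=np.linalg.lstsq(A,z[m],rcond=None)[0];print('plane',c,m.sum())
to(st=[39,153,160],yaw=YAW)
E
```

```text
handle top 1411 rect [ 6.5 81.1] [60.7 10.9] 0.5 z [0.145 0.147 0.148]
stub top 333 rect [ 38.8 152.8] [13.6 12.7] 13.5 z [0.147 0.151 0.152]
lever 808 rect [138.6  69.5] [16.3 47.4] 42.6 z [0.158 0.162 0.163]
plane [0.00042564 0.00088775 0.10985669] 11802
t 33.58 st [  0.8  81.4 179.8] w [522.6  56.9 179.8] yaw 0.1398 F [-1.   0.4 -0.1] M [ 0.05  0.05 -0.01] open 0.296 gf 0.0 j6 76
tool delta [ 38.3 -71.5  19.8] rows 2.0 roll 0.001
```

View pics/w9.png

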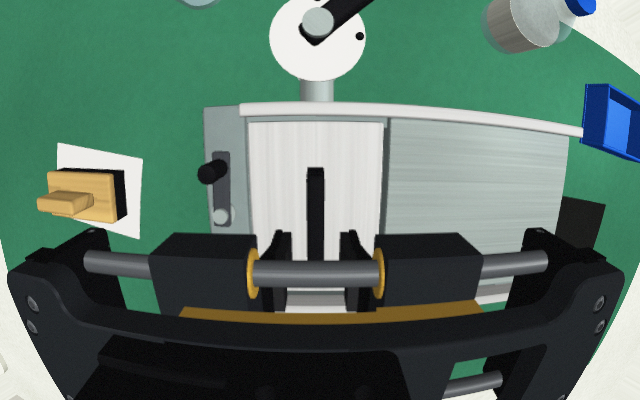

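Call:
move_arm(increments=[{"xyz": [19,-35,0],"roll": 0,"grip": 27},{"xyz": [19,-36,0],"roll": 0,"grip": 27},{"xyz": [0,0,15],"roll": 0,"grip": 27},{"xyz": [0,0,0],"roll": 0,"grip": 27},{"xyz": [0,0,0],"roll": 0,"grip": 27}])

```text
time_s: 34.0
position: [0.5485, 0.1326, 0.1629]
tcp_rot: [[0.99, 0.14, -0.006], [0.14, -0.99, -0.001], [-0.006, -0.0, -1.0]]
force: [-0.6, -0.6, 0.3]
opening: 0.272
grasp_force: 0.0
```

```bash
python3 -c "
from h import *
look();to(st=[38.8,152.8,126],yaw=YAW)"
```

```text
handle top none
stub top 407 rect [ 39.1 153. ] [12.9 13.5] 89.1 z [0.147 0.151 0.152]
lever 2732 rect [157.1  51.4] [16.9 99.7] 41.7 z [0.159 0.162 0.163]
t 34.05 st [ 37.5 152.2 163.7] w [549.1 132.1 163.7] yaw 0.1397 F [ 0.  -0.5  0.5] M [0.01 0.01 0.01] open 0.271 gf 0.0 j6 84
tool delta [ 1.5 -0.6 37.7] rows 0.9 roll 0.001
```

Call:
move_arm(increments=[{"xyz": [1.5,-0.5,18],"roll": 0,"grip": 27},{"xyz": [0,0,18],"roll": 0,"grip": 27},{"xyz": [0,0,0],"roll": 0,"grip": 5},{"xyz": [0,0,0],"roll": 0,"grip": 5},{"xyz": [0,0,0],"roll": 0,"grip": 5}])

```text
time_s: 34.47
position: [0.5515, 0.1325, 0.1293]
tcp_rot: [[0.99, 0.138, -0.001], [0.138, -0.99, -0.0], [-0.001, -0.0, -1.0]]
force: [-0.2, -1.4, -5.4]
opening: 0.15
grasp_force: 30.0
```

Call:
move_arm(increments=[{"xyz": [-2.5,11.5,0],"roll": 0,"grip": 5},{"xyz": [-5.6,9.8,0],"roll": 0,"grip": 5},{"xyz": [-8.3,7.8,0],"roll": 0,"grip": 5},{"xyz": [-10.3,4.9,0],"roll": 0,"grip": 5},{"xyz": [-10.5,1.5,0],"roll": 0,"grip": 5}])

```text
time_s: 34.88
position: [0.5238, 0.0937, 0.1297]
tcp_rot: [[0.991, 0.135, 0.009], [0.135, -0.991, 0.004], [0.01, -0.002, -1.0]]
force: [5.3, 7.0, -11.2]
opening: 0.149
grasp_force: 30.2
```

Call:
move_arm(increments=[{"xyz": [0,0,0],"roll": 0,"grip": 5},{"xyz": [0,0,0],"roll": 0,"grip": 5},{"xyz": [0,0,0],"roll": 0,"grip": 25},{"xyz": [0,0,0],"roll": 0,"grip": 25},{"xyz": [0,0,-30],"roll": 0,"grip": 25}])

```text
time_s: 35.3
position: [0.5164, 0.0924, 0.1555]
tcp_rot: [[0.99, 0.14, -0.011], [0.14, -0.99, -0.001], [-0.011, -0.001, -1.0]]
force: [-0.3, 0.6, -0.3]
opening: 0.237
grasp_force: 0.0
```

Call:
move_arm(increments=[{"xyz": [0,0,-30],"roll": 0,"grip": 10},{"xyz": [0,0,0],"roll": 0,"grip": 0},{"xyz": [0,0,0],"roll": 0,"grip": 0}])

```text
time_s: 35.55
position: [0.5216, 0.0925, 0.1913]
tcp_rot: [[0.99, 0.14, 0.005], [0.14, -0.99, -0.001], [0.005, 0.002, -1.0]]
force: [0.1, 0.8, -0.6]
opening: 0.104
grasp_force: 0.0
```

```bash
python3 -c "
from h import *
look();to(st=[200,50,200],yaw=YAW)"
```

```text
handle top 941 rect [15.3 81.3] [42.5 12.2] 0.5 z [0.144 0.147 0.148]
stub top 303 rect [  3.  117.3] [12.7 13.2] 89.6 z [0.148 0.151 0.152]
lever 1200 rect [145.6  63.3] [16.1 66.5] 42.6 z [0.159 0.162 0.163]
t 35.60 st [  3.5 117.  189.9] w [520.3  92.6 189.9] yaw 0.1402 F [ 0.  -0.1  0.2] M [-0.04  0.03 -0.06] open 0.066 gf 0.0 j6 80
tool delta [196.4  67.4  -9.8] rows 5.0 roll 0.002
```

Call:
move_arm(increments=[{"xyz": [33,11,-3],"roll": 0,"grip": 0},{"xyz": [34,11,-3],"roll": 0,"grip": 0},{"xyz": [34,11,-3],"roll": 0,"grip": 0},{"xyz": [34,11,0],"roll": 0,"grip": 0},{"xyz": [34,11,0],"roll": 0,"grip": 0}])

```text
time_s: 36.02
position: [0.6955, 0.0615, 0.1965]
tcp_rot: [[0.99, 0.14, -0.003], [0.14, -0.99, -0.0], [-0.003, -0.0, -1.0]]
force: [0.9, -0.6, 0.3]
opening: 0.002
grasp_force: 0.0
```

Call:
move_arm(increments=[{"xyz": [33,12,0],"roll": 0,"grip": 0},{"xyz": [0,0,0],"roll": 0,"grip": 0},{"xyz": [0,0,0],"roll": 0,"grip": 0}])

```text
time_s: 36.27
position: [0.7295, 0.0538, 0.195]
tcp_rot: [[0.99, 0.138, -0.004], [0.138, -0.99, -0.0], [-0.004, -0.0, -1.0]]
force: [-0.6, -0.7, -0.6]
opening: 0.008
grasp_force: 0.0
```

```bash
python3 -c "
from h import *
to(st=[205,50,146],yaw=YAW)"
```

```text
t 36.27 st [205.4  49.7 195. ] w [729.5  53.8 195. ] yaw 0.1389 F [-0.6 -0.7 -0.6] M [0.06 0.04 0.03] open 0.008 gf 0.0 j6 78
tool delta [-0.2 -0.3 49. ] rows 1.2 roll 0.001
```

Call:
move_arm(increments=[{"xyz": [0,0,25],"roll": 0,"grip": 0},{"xyz": [0,0,24],"roll": 0,"grip": 0},{"xyz": [-8,5,0],"roll": 0,"grip": 0},{"xyz": [-8,5,0],"roll": 0,"grip": 0},{"xyz": [-8,5,0],"roll": 0,"grip": 0}])

```text
time_s: 36.68
position: [0.7065, 0.0366, 0.1494]
tcp_rot: [[0.99, 0.14, -0.0], [0.14, -0.99, 0.001], [-0.0, -0.001, -1.0]]
force: [-0.1, 1.6, -0.6]
opening: 0.003
grasp_force: 0.8
```

Call:
move_arm(increments=[{"xyz": [-8,5,0],"roll": 0,"grip": 0},{"xyz": [-8,5,0],"roll": 0,"grip": 0},{"xyz": [-8,5,0],"roll": 0,"grip": 0},{"xyz": [-6,2,0],"roll": 0,"grip": 0},{"xyz": [-4,0,0],"roll": 0,"grip": 0}])

```text
time_s: 37.1
position: [0.6788, 0.0137, 0.1506]
tcp_rot: [[0.99, 0.138, 0.008], [0.138, -0.99, -0.001], [0.008, 0.002, -1.0]]
force: [9.8, 1.3, -3.9]
opening: 0.005
grasp_force: 5.1
```

```bash
python3 -c "
from h import *
to(st=[148,18,146],yaw=YAW)"
```

```text
t 37.10 st [149.5  17.1 150.6] w [678.8  13.7 150.6] yaw 0.1384 F [ 9.8  1.3 -3.9] M [ 0.16 -1.78 -0.05] open 0.005 gf 5.1 j6 74
tool delta [-1.6 -0.9  4.6] rows 0.1 roll 0.000
```

Call:
move_arm(increments=[{"xyz": [15,0,0],"roll": 0,"grip": 0},{"xyz": [20,0,-20],"roll": 0,"grip": 0},{"xyz": [0,0,-40],"roll": 0,"grip": 0},{"xyz": [-40,0,0],"roll": 0,"grip": 0},{"xyz": [-40,0,0],"roll": 0,"grip": 0}])

```text
time_s: 37.52
position: [0.6351, 0.0076, 0.2122]
tcp_rot: [[0.99, 0.14, 0.009], [0.14, -0.99, -0.003], [0.009, 0.004, -1.0]]
force: [-1.2, 0.2, -0.4]
opening: 0.005
grasp_force: 0.0
```

Call:
move_arm(increments=[{"xyz": [-40,0,0],"roll": 0,"grip": 0},{"xyz": [-40,0,0],"roll": 0,"grip": 0},{"xyz": [-40,0,0],"roll": 0,"grip": 0},{"xyz": [0,0,0],"roll": 0,"grip": 0},{"xyz": [0,0,0],"roll": 0,"grip": 0}])

```text
time_s: 37.93
position: [0.5093, -0.008, 0.209]
tcp_rot: [[0.99, 0.139, -0.004], [0.139, -0.99, 0.0], [-0.003, -0.001, -1.0]]
force: [0.8, 0.4, 0.1]
opening: 0.003
grasp_force: 0.0
```

```bash
python3 - <<'E'
from h import *
p,S,rep=look();x,y,z=S[...,0],S[...,1],S[...,2]
m=(abs(x)<.065)&(y>.035)&(y<.115)&(z>.09)&(z<.13)&(p.min(-1)>120);print('cover top',np.median(z[m]),m.sum())
W=np.concatenate([S[...,:2]@Rs().T+O,S[...,2:]],-1);h=cv2.cvtColor(p,cv2.COLOR_RGB2HSV)
m=(h[...,0]<30)&(h[...,1]>50)&(W[...,1]>.2)&(W[...,1]<.6)&(z>.078)&(z<.093)&(W[...,0]>.3)&(W[...,0]<.6)
print('brush',m.sum(),cv2.minAreaRect(W[m][:,:2].astype(np.float32)*1000) if m.sum()>5 else '')
p,d,W,T=cloud('top');x,y,z=W[...,0],W[...,1],W[...,2];h=cv2.cvtColor(p,cv2.COLOR_RGB2HSV)
m=(h[...,0]<30)&(h[...,1]>50)&(y>.2)&(y<.55)&(z>.075)&(z<.1)&(x>.3)&(x<.62);print('brush top',m.sum(),cv2.minAreaRect(W[m][:,:2].astype(np.float32)*1000))
S=tost(W);dk=(p.max(-1)<70)&(S[...,2]>.155)&(S[...,2]<.17)&(S[...,0]>.1)&(S[...,0]<.24)&(abs(S[...,1]-.04)<.08)
print('lever top',dk.sum(),cv2.minAreaRect(S[dk][:,:2].astype(np.float32)*1000) if dk.sum()>5 else '')
for l in ['bottle','beaker','slidebox']:
    r=bot.spot_in(l,'top');print(l,[(round(q['conf'],2),np.round(w(T,q['at']),3).tolist()) for q in r[:1]])
stat()
E
```

```text
handle top 1343 rect [ 0.4 80.3] [72.7 12.1] 0.6 z [0.144 0.147 0.148]
stub top 261 rect [  3.  116.5] [13.5 13.5] 37.3 z [0.146 0.151 0.152]
lever 2260 rect [129.4  39.7] [16.  99.1] 0.6 z [0.159 0.162 0.163]
cover top 0.11000863814772688 9759
brush 450 ((476.1840515136719, 353.9473571777344), (18.81357192993164, 70.50827026367188), 3.813392400741577)
brush top 130 ((479.5435485839844, 356.7254943847656), (17.75894546508789, 71.81998443603516), 3.5395843982696533)
lever top 139 ((133.0789031982422, 39.47277069091797), (96.91500854492188, 15.845733642578125), 89.70549011230469)
bottle []
beaker [(0.66, [0.759, 0.225, 0.055])]
slidebox [(0.69, [0.694, -0.384, 0.005])]
t 38.18 st [-15.8  17.7 209.3] w [515.   -8.4 209.3] yaw 0.1401 F [-0.5 -0.9 -1.2] M [0.01 0.06 0.03] open 0.002 gf 0.0 j6 69
```

```bash
python3 -c "
from h import *
print(bot.hand_in())"
```

```text
the job is handed in; nothing more can be done
None
```

The job is handed in; no verdict came back. At my last look all four off-cuts were in the chute, the cover was flush, the tab was over its edge, the valve was shut, and the brush was on its pad. The slide box and beaker had not moved; the network missed the bottle in that last picture.

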